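Refit the gauge bar in the strap jig

TASK

Refit the loose steel gauge bar in the strap jig: put its blade into the jig's open slot, and slide it fully home until you feel it bear on the hidden hard stop. The stop is set differently every time and a weak spring pin comes just before it, so go by feel, without ramming the bar into the jig or its stop. Let go and leave the bar seated there; do not push the carton and tape neighbours about.

Things in the scene. Friction and masses are not known exactly. Their poses are not given: they have to be found in the camera images.
- bar_head (a point): Centre of the head of the loose steel gauge bar: a block 40 mm long (x), 22 wide (y), 30 high (z), 15 mm above the bar's flat underside. Ahead of it along +x runs the blade, 115 x 16 x 16 mm, its underside flush with the head's. This point is 20 mm behind the blade's root, 135 mm behind its tip. x towards the tip, z up. Grasp the head across its 22 mm width from above.
- bar_tip (a point): Centre of the front face of the gauge bar's blade (same axes as bar_head), 8 mm above the bar's underside. The last 5 mm of the blade are stepped down to about 13 mm square.
- slot_mouth (a point): In the jig's front face, midway across the slot's mouth, 8 mm above the slot's floor (28 mm above the bench), so the bar tip passes it when the blade lies on the floor. x points into the slot, z up. Slot: level, blind, 18.5 mm wide, 19 high; its first few mm flare sideways. A rigid hard stop lies 65 to 95 mm behind the mouth, reset each time.
- jig: The strap jig, a grey steel block 112 x 64 mm, 54 high (60 with two thin fences on top), on a 122 x 110 x 8 mm flange, screwed to the bench. Origin on the bench under the slot's centre line, 65 mm behind (+x of) the mouth; x points into the slot, z up. With the bar fully in, the bar's head stays 20 to 50 mm outside the mouth, its underside 20 mm above the bench.
- end_plate: Dark plate with cap nut closing the jig's back; origin and axes as the jig. It carries the hidden stop (its pose does not tell how far that reaches in) and a spring pin 5 mm ahead of the stop that resists with only 0.1 N at first touch, 0.8 N at the stop. After release the bar's friction on the slot floor holds it against the pin; lower the blade onto the floor before letting go.
- gauge_bar: The whole gauge bar, 155 mm long, about 0.25 kg. Origin on its underside at mid length, 77.5 mm behind the tip and 57.5 mm ahead of the head's centre; x towards the blade's tip, z up.
- tape_black_mid (a point): Centre of a loose roll of black tape, 66 mm across, 18 mm high, lying flat at the right, beyond the bar: a bystander.
- small_carton_1_mid (a point): Centre of a loose plain carton, 61 x 131 x 81 mm, to the left of the jig: a bystander.
- small_carton_2_mid (a point): Centre of a loose small carton, 60 x 121 x 61 mm, at the right: a bystander.

How it is judged:
By the outcome, as a careful person would: the job done as asked, in the order asked, and still so for the second after the job is handed in, with the robot touching nothing.
It also fails if it takes over 51 s, if anything falls off the work surface, if the arm or the gripper's body presses on something with over 40 N, if the wrist force passes 120 N, or if a joint passes its speed limit or range.

ROBOT

A 6-joint arm with a two-finger parallel gripper is mounted at the origin on a cart in front of the work surface, level with it; the furniture and walls round the work are solid. World frame = base frame: x ahead of the robot, y to its left, z up, the work surface at z = 0. Lengths are in m, angles in degrees, forces in N, time in s.
With the tool pointing down it reaches from about 0.375 to 0.75 m from the base axis. Payload 9 kg.
Tool frame: the origin (TCP) lies where the fingers leave the gripper's body, on its centre line; the fingertips stand 73 mm ahead of it and the grasp point (between the pads) lies 54 mm ahead of it (robot.tip_reach is the distance from the TCP to the fingertips, in m); z points along the fingers, y is the direction in which the jaws open and shut (so a half turn about z gives the same grasp; the last joint's range is limited). The gripper opens to 85 mm and grips with 20 to 120 N. Pads are 22 mm wide; open, the fingers measure 114 mm over their backs; the gripper's body (76 mm by 85 mm) begins 54 mm behind the grasp point. The pads swing forward as they close: fully open they stand 13 mm farther back than shut.
Start: joints at [57.37, 5.964, 5.575, 89.605, 0, 77.527], TCP at [0.207, 0.563, 0.304] pointing down, gripper open.
Joint ranges: [-171.21, 171.21], [-48.23, 106.86], [-62.78, 66.21], [-105.2, 120.99], [-86.42, 89.51], [-180, 180]. Speed limits (degrees/s): [127.2, 127.2, 147.25, 180, 180, 180].

INTERFACE

Orientations are given as [roll, pitch, yaw] about the fixed x, y, z axes, in that order (R = Rz(yaw) Ry(pitch) Rx(roll)).
In Python, from plant import robot gives the robot as it stands. Calls block until the motion is done:
- robot.move_pose(position, orientation): joint-space move of the TCP to a pose.
- robot.line_to(position, vel=0.15, rotation=None, guard=None): straight line of the TCP; rotation=None keeps the orientation; vel is the mean speed in m/s. With guard (N) it stops when the force on the tool has changed by that much, and returns True; else False.
- robot.goto_joints(angles): joint-space move.
- robot.set_gripper(opening): finger opening in m; the grip force is fixed at half the most; returns when the fingers have stopped.
- robot.pause(seconds).
- robot.ik(position, orientation): joint angles nearest the present ones, or None.
- robot.observe(): the state.
- robot.grab_frame(name): name is "scene" or "top"; returns the picture (400x640x3 uint8, blue, green, red); there is no depth.
- robot.get_calibration(name): a dict with "vertical_fov" (degrees; the focal length in pixels is half the picture's height over the tangent of half this angle, whatever the lens; pixels are square), "cx", "cy" (the principal point, pixels), "rvec" (rotation vector, rad) and "tvec" (3), from world to camera coordinates, as OpenCV has them. Camera axes: x right, y down, z forward; pixel columns grow to the right and rows downward; lengths in m; the calibration is good to about 2 mm. A picture is of the moment at which its call begins. get_calibration takes no time and is no camera call.
A pose or a line that the arm cannot do raises robot.IKError and nothing moves.
- robot.job_done(): hands the job in, once; it reports no verdict.
The state is a dict: "time": time; "q": joint angles; "qvel": joint speeds; "joint_torque": joint torques, N m; "tool_pos": TCP position; "tcp_rot": TCP orientation; "ft_force": force on the tool from outside, world axes, zero at the start; "torque": the same for the moment, N m; "gripper_width": finger opening in m.
Only numpy, scipy, OpenCV 4.12 (cv2) and the standard library are available. Lean on these libraries where they do the work, as an engineer would, in place of code of your own. Each camera call takes 0.05 s, during which the arm holds its last target.

## Working session

There is one attempt and no reset: what is moved stays moved. The work goes in short steps, each a Python script; the robot and the scene stay as the last script left them, time stands still between calls to the robot, and variables do not carry over. Pictures are saved under pics/ and viewed, and the job is handed in when it is done.

```bash
ls; mkdir -p pics
python3 - <<'E'
from plant import robot
import cv2
for n in("scene","top"):
    cv2.imwrite(f"pics/{n}0.png",robot.grab_frame(n)); print(robot.get_calibration(n))
print(robot.observe())
E
```

```text
pics
{'vertical_fov': 52.88308924475093, 'cx': 323.0902167658569, 'cy': 199.69726994412898, 'rvec': array([ 1.99722605, -1.16913654,  0.56005686]), 'tvec': array([-0.26929558,  0.36637269,  0.86910433])}
{'vertical_fov': 57.524458516600134, 'cx': 317.72140101877, 'cy': 207.1381819651223, 'rvec': array([ 2.14738352, -2.14478797,  0.15741423]), 'tvec': array([-0.01850427,  0.54774073,  1.25748102])}
{'time': 0.1, 'q': array([ 5.73710418e+01,  5.99341643e+00,  5.53194470e+00,  8.96050454e+01,
       -1.45760124e-03,  7.75252211e+01]), 'qvel': array([-0.06978411,  0.04405874,  0.1115333 ,  0.07996671, -0.02901655,
        0.06071386]), 'joint_torque': array([ 6.66716791e-03, -5.58208430e+01,  5.04717815e+01,  1.30536311e-02,
       -3.14901527e-04,  3.04218713e-05]), 'tool_pos': array([0.2066211 , 0.56307169, 0.30322236]), 'tcp_rot': array([-1.79934738e+02, -1.29451519e-02,  1.59845814e+02]), 'ft_force': array([ 0.2863896 ,  0.18224213, -0.11144454]), 'torque': array([-0.00693736, -0.02870836, -0.02158167]), 'gripper_width': 0.08542215753747251}
```

View pics/scene0.png

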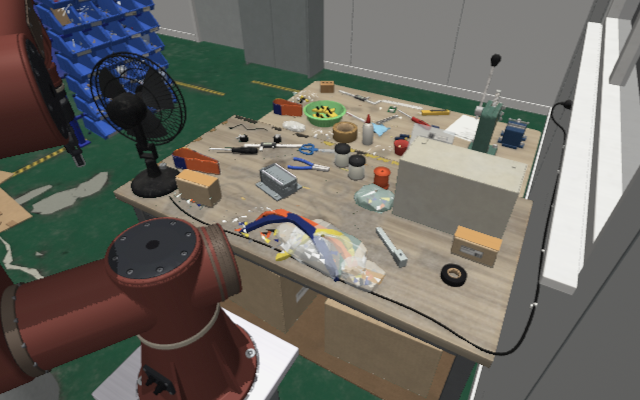

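View pics/top0.png

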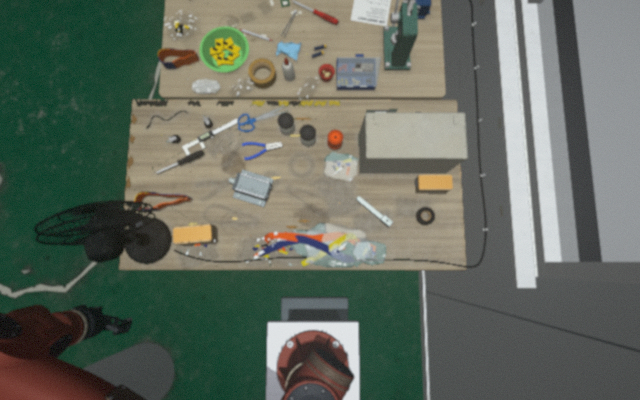

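```bash
cat > h.py <<'E'
import numpy as np, cv2
from plant import robot
def cam(n):
    c=robot.get_calibration(n); f=200/np.tan(np.radians(c["vertical_fov"]/2))
    K=np.array([[f,0,c["cx"]],[0,f,c["cy"]],[0,0,1]]); R=cv2.Rodrigues(c["rvec"])[0]; return K,R,np.array(c["tvec"]).ravel()
def proj(n,P):
    K,R,t=cam(n); p=(K@(R@np.atleast_2d(P).T+t[:,None])).T; return p[:,:2]/p[:,2:]
def ray(n,uv):
    K,R,t=cam(n); d=R.T@np.linalg.solve(K,[uv[0],uv[1],1]); return -R.T@t,d/np.linalg.norm(d)
def onz(n,uv,z):
    o,d=ray(n,uv); return o+d*(z-o[2])/d[2]
def tri(a,b):
    o1,d1=ray("scene",a);o2,d2=ray("top",b)
    A=np.c_[d1,-d2]; s=np.linalg.lstsq(A,o2-o1,rcond=None)[0]
    p,q=o1+s[0]*d1,o2+s[1]*d2; return (p+q)/2,np.linalg.norm(p-q)
def crop(src,dst,x,y,w,h,k):
    im=cv2.imread(src)[y:y+h,x:x+w]; cv2.imwrite(dst,cv2.resize(im,None,fx=k,fy=k,interpolation=cv2.INTER_CUBIC))
E
python3 - <<'E'
from h import *
for n in("scene","top"): 
    K,R,t=cam(n); print(n,-R.T@t, proj(n,[[0,0,0],[0.207,.563,.304],[.5,0,0]]).round(1))
crop("pics/scene0.png","pics/sj.png",240,150,80,60,10)
crop("pics/scene0.png","pics/sb.png",360,215,80,60,10)
crop("pics/top0.png","pics/tj.png",220,160,64,48,12)
crop("pics/top0.png","pics/tb.png",345,185,64,48,12)
E
```

```text
scene [-0.2574004  -0.4512354   0.83199942] [[198.5 369.2]
 [ 66.3 138.4]
 [314.8 230.4]]
top [ 0.35936002 -0.01702942  1.32370359] [[312.4 365.9]
 [103.1 317.2]
 [312.8 221.7]]
```

View pics/sj.png

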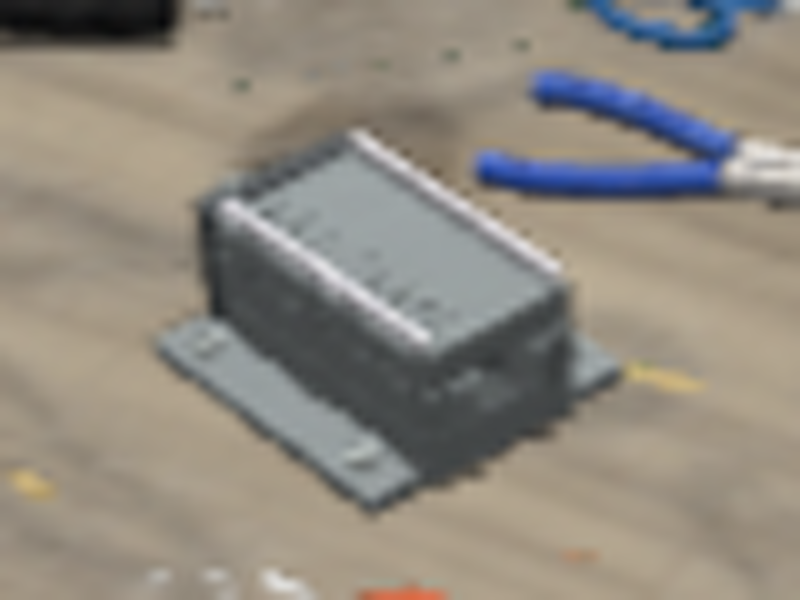

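View pics/sb.png

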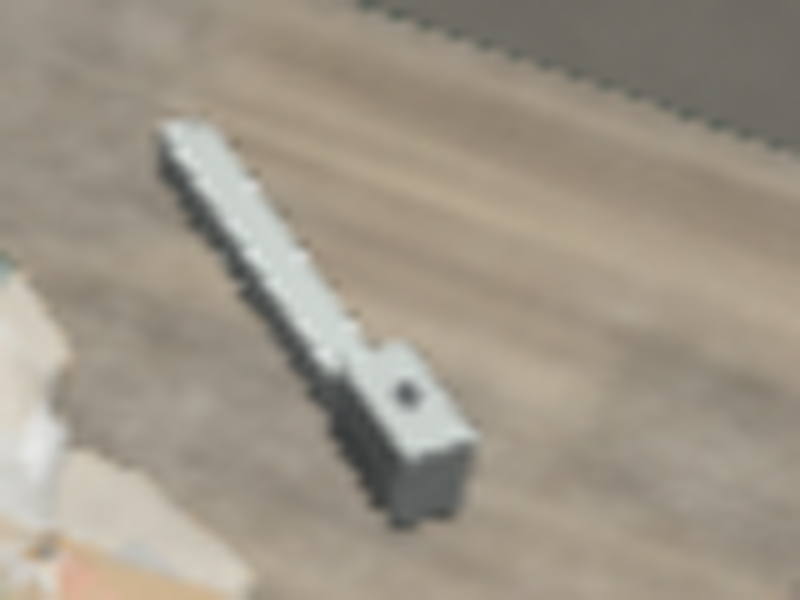

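View pics/tj.png

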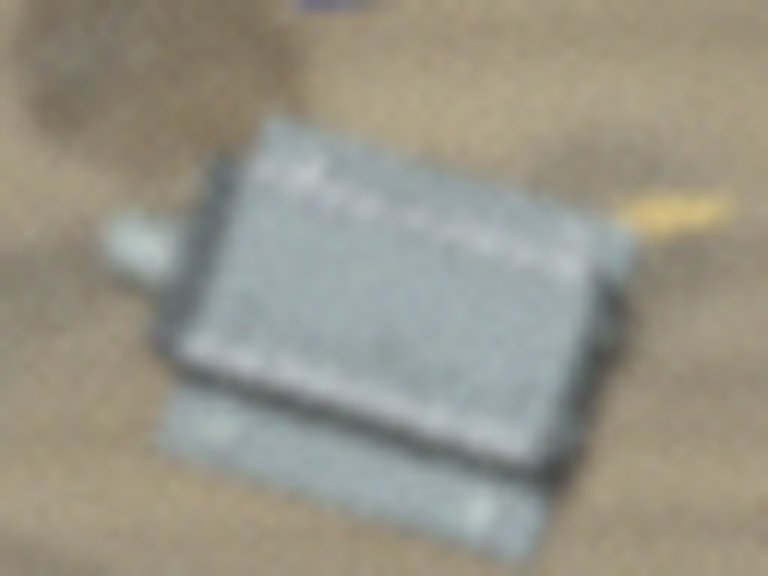

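View pics/tb.png

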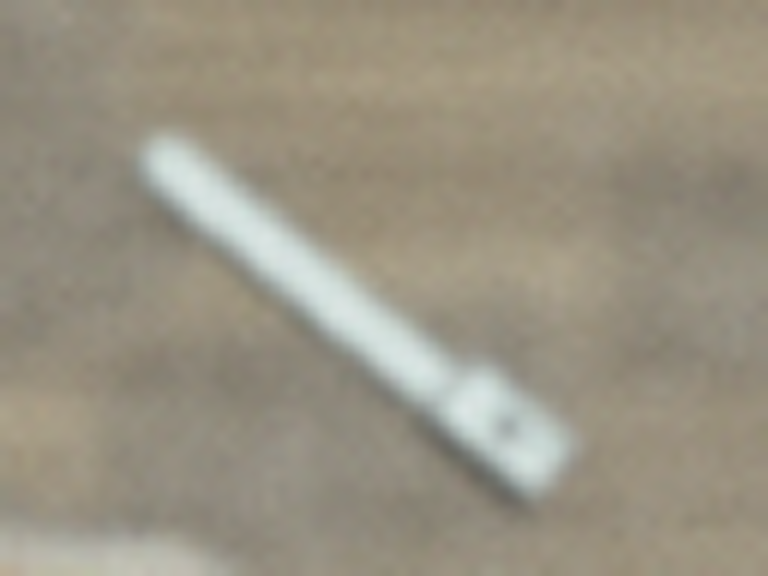

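```bash
python3 - <<'E'
from h import *
for n in("scene","top"):
    im=np.mean([robot.grab_frame(n).astype(float) for _ in range(5)],0); cv2.imwrite(f"pics/{n}A.png",im.round().astype(np.uint8))
E
cat > fit.py <<'E'
from h import *
from scipy.optimize import least_squares
def fit(pts,x0,vz=False):
    # pts: list (cam, crop origin, scale, (u,v), local xyz)
    def P(p,l):
        c,s=np.cos(p[2]),np.sin(p[2]); l=np.array(l)/1000
        return [p[0]+c*l[0]-s*l[1],p[1]+s*l[0]+c*l[1],p[3]+l[2]]
    px=lambda o,k,uv:[(uv[0]+.5)/k-.5+o[0],(uv[1]+.5)/k-.5+o[1]]
    def r(p): return np.concatenate([proj(n,P(p,l))[0]-px(o,k,uv) for n,o,k,uv,l in pts])
    s=least_squares(r,x0,loss="soft_l1"); cov=np.linalg.inv(s.jac.T@s.jac)*np.mean(s.fun**2)
    print(s.x[:2].round(4),np.degrees(s.x[2]).round(2),"z",s.x[3].round(4),"sd",np.sqrt(np.diag(cov)).round(4)); print(s.fun.reshape(-1,2).round(2).tolist()); return s.x,P
def overlay(n,src,dst,o,wh,k,segs):
    im=cv2.imread(src)[o[1]:o[1]+wh[1],o[0]:o[0]+wh[0]]; im=cv2.resize(im,None,fx=k,fy=k,interpolation=cv2.INTER_CUBIC)
    for a,b in segs:
        q=(proj(n,[a,b])-o+.5)*k-.5; cv2.line(im,*[tuple(int(v) for v in t.round()) for t in q],(0,0,255),1)
    cv2.imwrite(dst,im)
def box(x0,x1,y0,y1,z0,z1):
    import itertools
    v=list(itertools.product((x0,x1),(y0,y1),(z0,z1))); return [(a,b) for i,a in enumerate(v) for b in v[i+1:] if sum(p!=q for p,q in zip(a,b))==1]
E
cat > f1.py <<'E'
from fit import *
S=("scene",(360,215),10);T=("top",(345,185),12)
# local bar: origin underside under head centre
bar=[S+((480,437),(-20,-11,30)),S+((402,459),(-20,11,30)),S+((345,368),(20,11,30)),S+((405,343),(20,-11,30)),S+((397,525),(-20,11,0)),S+((457,515),(-20,-11,0)),S+((408,393),(0,0,30)),
S+((187,122),(135,0,14.5)),T+((485,356),(20,-11,30)),T+((578,440),(-20,-11,30)),T+((535,497),(-20,11,30)),T+((508,425),(0,0,30)),T+((162,140),(135,0,14.5))]
pb,P=fit(bar,[.5,-.2,2.2,0])
S=("scene",(240,150),10);T=("top",(220,160),12)
jig=[S+((428,355),(-65,32,54)),S+((570,285),(-65,-32,54)),S+((418,478),(-65,32,8)),S+((575,405),(-65,-32,8)),
T+((200,225),(47,0,54)),T+((585,370),(-65,0,54))]
pj,P=fit(jig,[.6,.2,1.3,0])
sb=[(P(pb,a),P(pb,b)) for a,b in box(-20,20,-11,11,0,30)+box(20,135,-8,8,0,16)]
sj=[(P(pj,a),P(pj,b)) for a,b in box(-65,47,-32,32,0,54)+box(-65,-64,-9.25,9.25,20,39)+box(-70,52,-55,55,0,8)]
for n,ob,oj,k in(("scene",(360,215),(240,150),10),("top",(345,185),(220,160),12)):
    wh=(80,60) if k==10 else (64,48)
    overlay(n,f"pics/{n}A.png",f"pics/{n}_ob.png",ob,wh,k,sb); overlay(n,f"pics/{n}A.png",f"pics/{n}_oj.png",oj,wh,k,sj)
E
python3 f1.py
```

```text
[ 0.5036 -0.2658] 48.66 z 0.0011 sd [0.0008 0.0005 0.0086 0.0012]
[[-0.27, 0.29], [0.2, 0.11], [-0.99, -1.07], [0.18, -0.49], [-0.65, 1.05], [0.56, 0.02], [-0.26, 0.51], [-0.18, -0.18], [-0.08, -0.35], [0.78, 0.01], [0.41, -0.13], [0.33, -0.13], [-0.1, -0.27]]
[0.6311 0.221 ] 69.38 z -0.0009 sd [0.0033 0.0035 0.0417 0.0046]
[[-1.58, 0.73], [0.1, 0.22], [0.32, -0.39], [0.14, -0.7], [2.21, 0.5], [-0.7, -0.68]]
```

View pics/scene_ob.png

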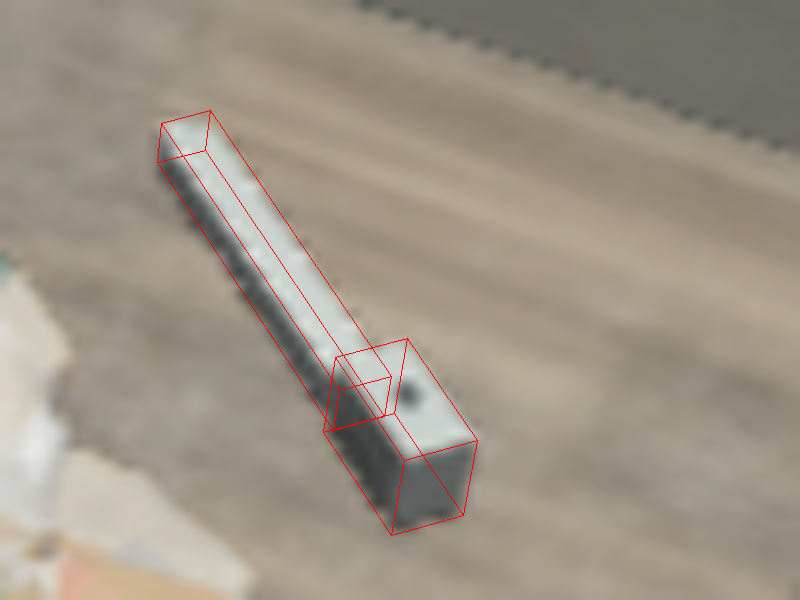

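View pics/top_ob.png

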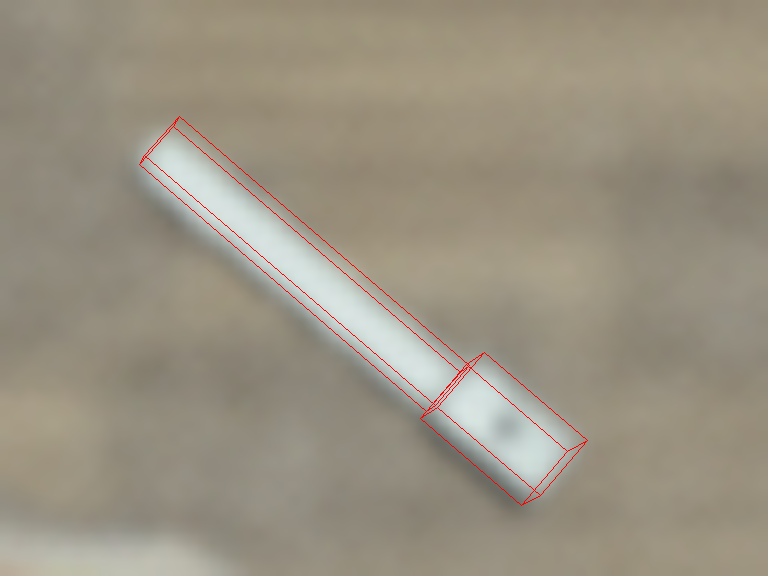

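View pics/scene_oj.png

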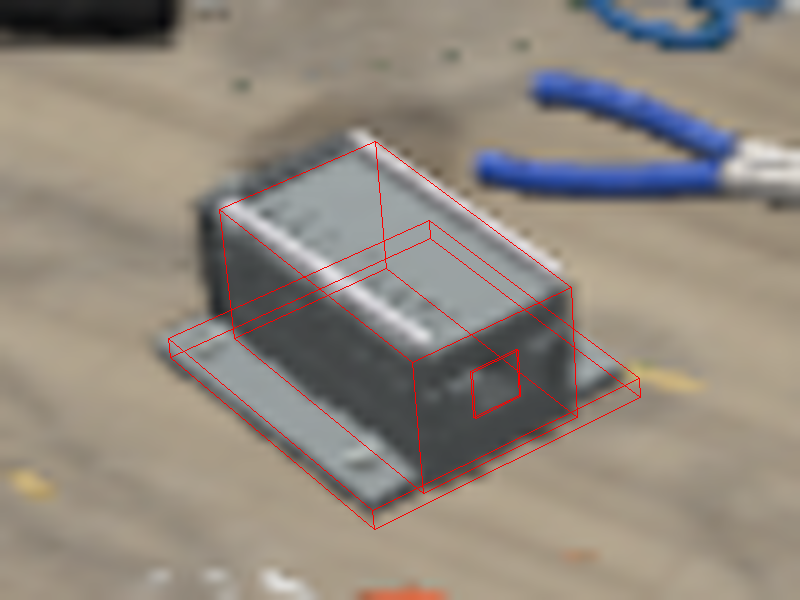

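View pics/top_oj.png

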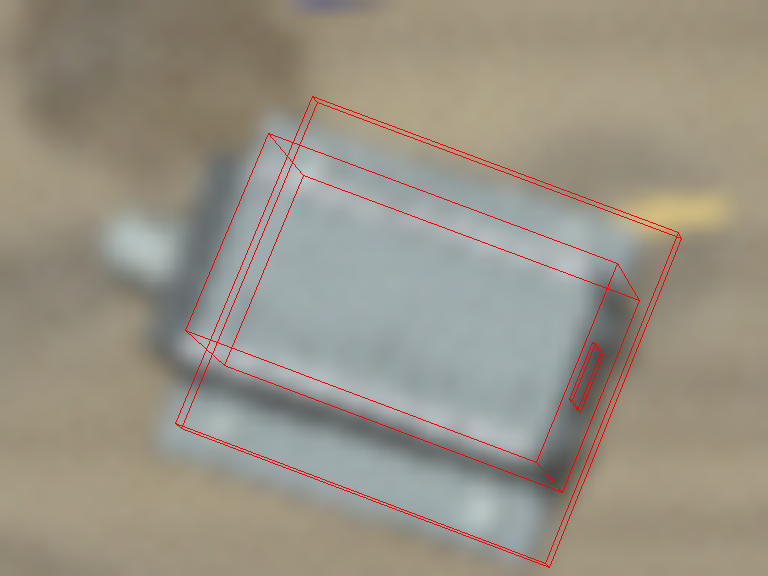

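Run:
```python
from h import *
for n,x,y,w,h,k in(("scene",252,158,56,45,14),("top",226,166,50,44,13)):
    im=cv2.imread(f"pics/{n}A.png")[y:y+h,x:x+w]; im=cv2.resize(im,None,fx=k,fy=k,interpolation=cv2.INTER_CUBIC)
    im=np.clip((im.astype(float)-50)*1.8,0,255).astype(np.uint8)
    for i in range(0,w,10): cv2.putText(im,str(x+i),(i*k,10),0,.35,(0,0,255)); cv2.line(im,(i*k+k//2,12),(i*k+k//2,18),(0,0,255))
    for i in range(0,h,10): cv2.putText(im,str(y+i),(0,i*k+k//2),0,.35,(0,0,255))
    cv2.imwrite(f"pics/{n}_jz.png",im)
```

```text
(no output)
```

View pics/scene_jz.png

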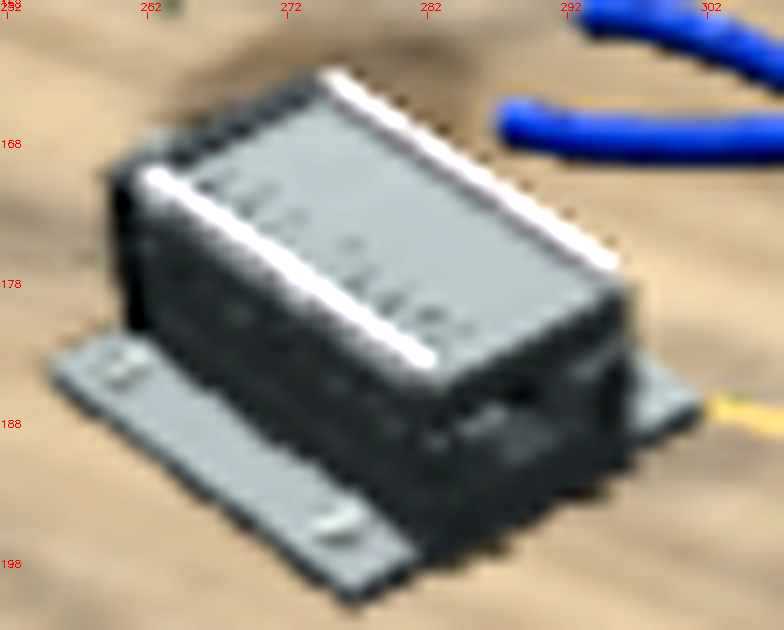

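View pics/top_jz.png

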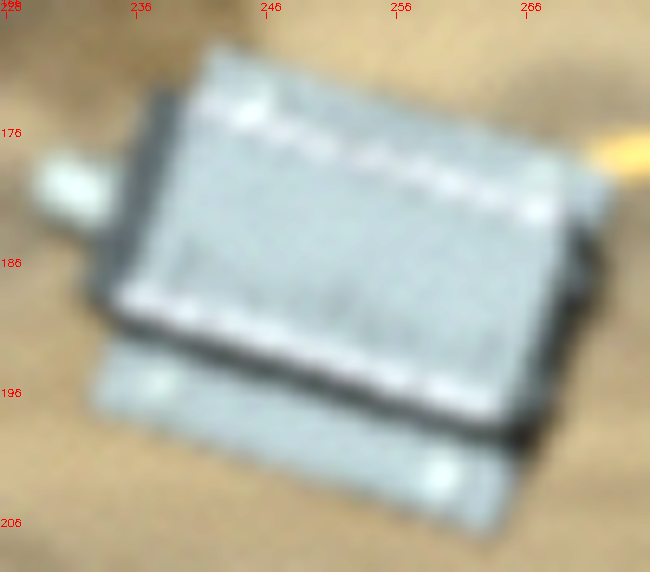

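```bash
cat > f2.py <<'E'
from fit import *
S=("scene",(252,158),14);T=("top",(226,166),13)
jig=[S+((354,594),(-65,55,8)),S+((704,398),(-65,-55,8)),S+((50,360),(57,55,8)),S+((440,387),(-65,32,54)),S+((632,282),(-65,-32,54)),S+((633,445),(-65,-32,8)),S+((420,553),(-65,32,8)),
T+((492,537),(-65,55,8)),T+((615,190),(-65,-55,8)),T+((92,405),(57,55,8)),T+((213,42),(57,-55,8)),T+((508,432),(-65,32,54)),T+((562,215),(-65,-32,54))]
pj,P=fit(jig,[.6,.2,1.3,0])
m=P(pj,(-65,0,28)); print("mouth",np.round(m,4))
np.save("pj.npy",pj)
sj=[(P(pj,a),P(pj,b)) for a,b in box(-65,47,-32,32,8,54)+box(-65,-64,-9.25,9.25,20,39)+box(-65,57,-55,55,0,8)]
overlay("scene","pics/sceneA.png","pics/s_oj2.png",(252,158),(56,45),14,sj)
overlay("top","pics/topA.png","pics/t_oj2.png",(226,166),(50,44),13,sj)
E
python3 f2.py
```

```text
[0.6262 0.2226] 72.66 z 0.0011 sd [0.0016 0.0015 0.0155 0.0022]
[[-0.71, -0.01], [-0.15, 0.01], [-1.16, 0.35], [-2.23, 0.54], [-0.72, 0.02], [-0.24, -0.53], [0.11, -0.11], [0.93, -0.33], [0.99, -1.78], [0.11, -0.04], [0.65, -0.04], [-0.1, -0.31], [1.5, -0.56]]
mouth [0.6068 0.1605 0.0291]
```

View pics/s_oj2.png

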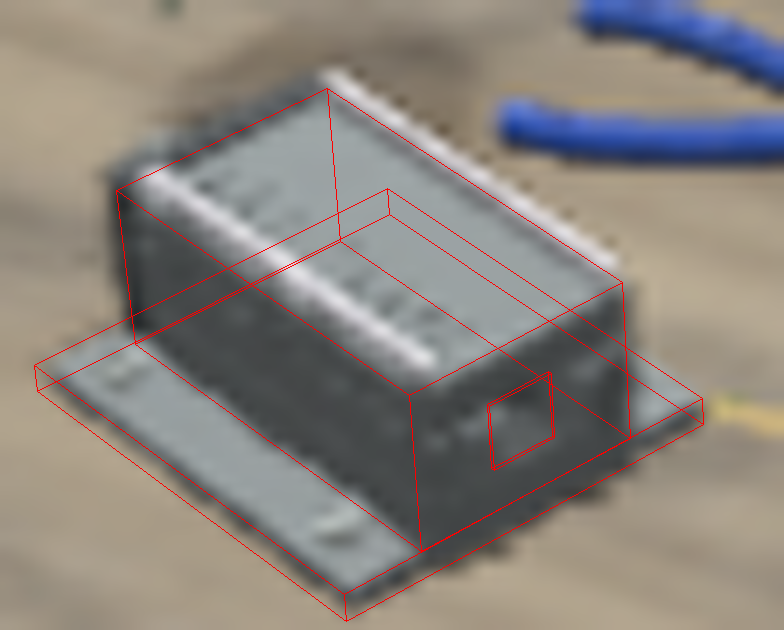

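View pics/t_oj2.png

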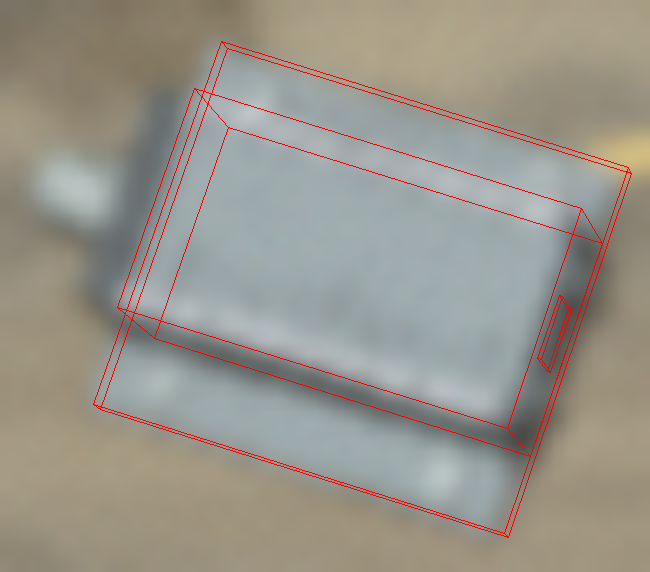

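```bash
cat > sil.py <<'E'
from fit import *
from scipy.optimize import minimize
SS=8
def P4(p,l):
    c,s=np.cos(p[2]),np.sin(p[2]); l=np.atleast_2d(l)/1000
    return np.c_[p[0]+c*l[:,0]-s*l[:,1],p[1]+s*l[:,0]+c*l[:,1],l[:,2]+(p[3] if len(p)>3 else 0)]
def bx(x0,x1,y0,y1,z0,z1): 
    import itertools; return np.array(list(itertools.product((x0,x1),(y0,y1),(z0,z1))),float)
def render(n,boxes,p,o,wh,sig):
    m=np.zeros((wh[1]*SS,wh[0]*SS),np.uint8)
    for b in boxes:
        q=(proj(n,P4(p,b))-o+.5)*SS-.5
        h=cv2.convexHull((q*16).round().astype(np.int32)); cv2.fillConvexPoly(m,h,255,lineType=cv2.LINE_AA,shift=4)
    m=cv2.GaussianBlur(m.astype(np.float32)/255,(0,0),max(sig,.3)*SS)
    return cv2.resize(m,wh,interpolation=cv2.INTER_AREA)
def feat(im): 
    im=im.astype(float); return im[...,0]/(im[...,2]+5)
def fitsil(views,boxes,p0,sig):
    # views: {name:(F,o,wh,weight mask)}
    def cost(p,ret=False):
        c=0
        for n,(F,o,wh,W) in views.items():
            m=render(n,boxes,p,o,wh,sig[n]); A=np.c_[m.ravel(),np.ones(m.size)]; w=W.ravel()
            s=np.linalg.lstsq(A*w[:,None],F.ravel()*w,rcond=None)[0]; r=(A@s-F.ravel())*w/abs(s[0]); c+=np.sum(np.minimum(r**2,.15))
        return c
    p0=np.array(p0,float); sx=[np.r_[p0]]+[p0+d for d in np.diag([.004,.004,.05,.004][:len(p0)])]
    s=minimize(cost,p0,method="Nelder-Mead",options=dict(initial_simplex=sx,xatol=1e-5,fatol=1e-5,maxiter=500)); return s.x,s.fun
E
cat > f3.py <<'E'
from sil import *
pj=np.load("pj.npy")[:3]
def V(n,o,wh,poly=None):
    F=feat(cv2.imread(f"pics/{n}A.png"))[o[1]:o[1]+wh[1],o[0]:o[0]+wh[0]]
    W=np.ones(F.shape); return F,o,wh,W
for n,o,wh,k in(("scene",(252,158),(56,45),14),("top",(226,166),(50,44),13)):
    F=V(n,o,wh)[0]; print(n,np.percentile(F,[2,25,50,75,98]).round(2))
    cv2.imwrite(f"pics/F_{n}.png",cv2.resize(np.clip((F-.5)*350,0,255).astype(np.uint8),None,fx=k,fy=k,interpolation=0))
E
python3 f3.py
```

```text
scene [0.76 0.78 0.82 1.   2.4 ]
top [0.73 0.77 0.88 1.04 1.07]
```

View pics/F_scene.png

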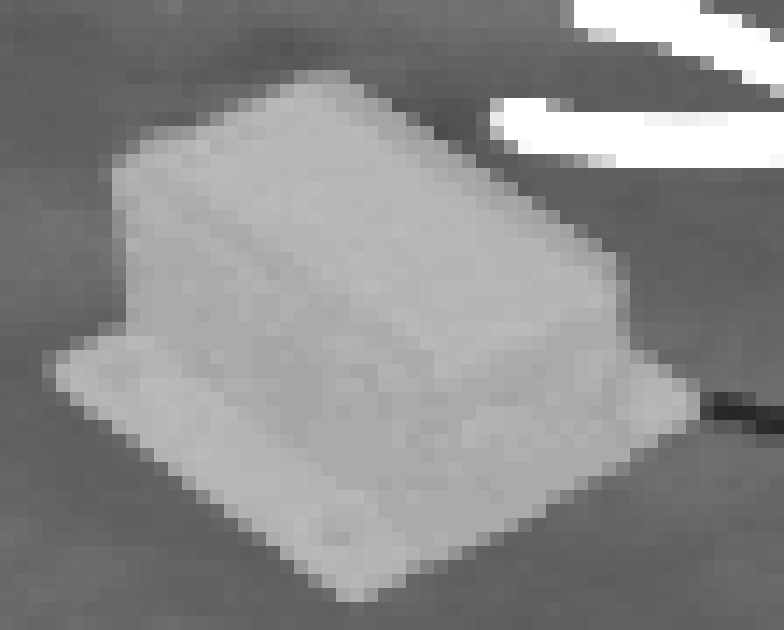

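View pics/F_top.png

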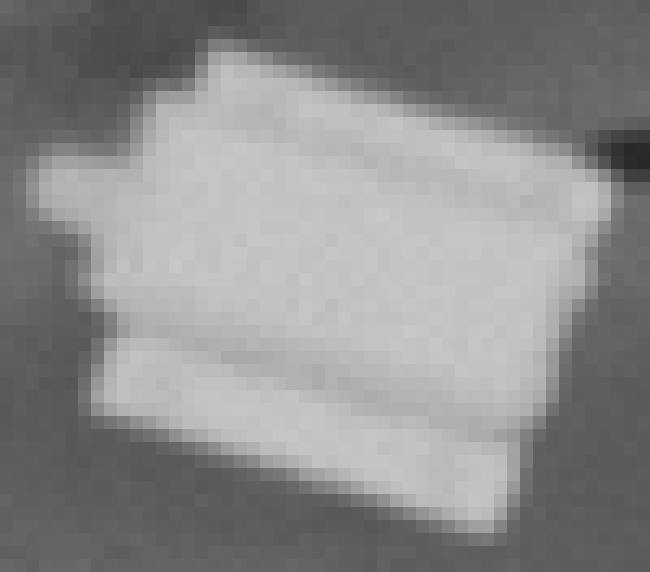

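```bash
cat > f3.py <<'E'
from sil import *
pj=np.load("pj.npy")[:3]
def V(n,o,wh,holes):
    F=feat(cv2.imread(f"pics/{n}A.png"))[o[1]:o[1]+wh[1],o[0]:o[0]+wh[0]]
    W=np.ones(F.shape)
    for x0,y0,x1,y1 in holes: W[y0:y1,x0:x1]=0
    return np.minimum(F,1.1),o,wh,W
vs={"scene":V("scene",(252,158),(56,45),[(34,0,56,13),(48,26,56,34)]),"top":V("top",(226,166),(50,44),[(0,10,9,19),(44,8,50,14)])}
def boxes(xf,xp,yp=32,zp=54): return [bx(xf,xf+122,-55,55,0,8),bx(-65,47,-32,32,0,54),bx(47,xp,-yp,yp,8,zp),bx(-60,47,-30,30,54,60)]
sig={"scene":.4,"top":.7}
for v in (vs,{"scene":vs["scene"]},{"top":vs["top"]}):
  best=None
  for xf in(-70,-67,-65,-62,-60):
    for xp in(53,57):
      x,f=fitsil(v,boxes(xf,xp),pj,sig)
      if best is None or f<best[0]: best=(f,xf,xp,x)
      if len(v)==2: print(xf,xp,f.round(2),x.round(4))
  f,xf,xp,x=best; print(list(v),xf,xp,f.round(3),x[:2].round(4),np.degrees(x[2]).round(2))
  if len(v)==2: np.save("pj3.npy",np.r_[x,0]); B=best
x4,f=fitsil(vs,boxes(B[1],B[2]),np.r_[B[3],0],sig); print("free z",f,x4.round(4))
p=B[3]
sj=[(P4(p,a)[0],P4(p,b)[0]) for a,b in box(-65,47,-32,32,8,54)+box(-65,-64,-9.25,9.25,20,39)+box(B[1],B[1]+122,-55,55,0,8)]
overlay("scene","pics/sceneA.png","pics/s_oj3.png",(252,158),(56,45),14,sj)
overlay("top","pics/topA.png","pics/t_oj3.png",(226,166),(50,44),13,sj)
E
python3 f3.py
```

```text
Traceback (most recent call last):
  File "f3.py", line 15, in <module>
    x,f=fitsil(v,boxes(xf,xp),pj,sig)
        ~~~~~~^^^^^^^^^^^^^^^^^^^^^^^
  File "sil.py", line 27, in fitsil
    s=minimize(cost,p0,method="Nelder-Mead",options=dict(initial_simplex=sx,xatol=1e-5,fatol=1e-5,maxiter=500)); return s.x,s.fun
  File "sil.py", line 23, in cost
    m=render(n,boxes,p,o,wh,sig[n]); A=np.c_[m.ravel(),np.ones(m.size)]; w=W.ravel()
  File "sil.py", line 12, in render
    q=(proj(n,P4(p,b))-o+.5)*SS-.5
       ~~~~^^^^^^^^^^^
  File "h.py", line 7, in proj
    K,R,t=cam(n); p=(K@(R@np.atleast_2d(P).T+t[:,None])).T; return p[:,:2]/p[:,2:]
          ~~~^^^
  File "h.py", line 4, in cam
    c=robot.get_calibration(n); f=200/np.tan(np.radians(c["vertical_fov"]/2))
ValueError: time passes only in moves, steps and waits
```

```bash
sed -i 's/^def cam(n):/import functools\n@functools.cache\ndef cam(n):/' h.py; python3 f3.py; python3 -c "
from plant import robot; print(robot.observe()['time'])"
```

```text
-70 53 53.03 [0.6289 0.229  1.2708]
-70 57 61.56 [0.6289 0.229  1.2707]
-67 53 47.17 [0.628  0.2266 1.2772]
-67 57 53.16 [0.628  0.2259 1.2726]
-65 53 45.58 [0.6277 0.2251 1.2756]
-65 57 48.11 [0.6274 0.2245 1.2734]
-62 53 50.43 [0.6274 0.2244 1.2801]
-62 57 50.09 [0.6269 0.2236 1.2721]
-60 53 55.8 [0.6274 0.2245 1.2787]
-60 57 54.75 [0.6268 0.2228 1.2805]
['scene', 'top'] -65 53 45.576 [0.6277 0.2251] 73.09
['scene'] -65 53 19.427 [0.6312 0.2242] 71.18
['top'] -67 53 11.969 [0.627  0.2275] 72.67
free z 43.126881140720606 [0.6268 0.2242 1.2685 0.0022]
0.6
```

View pics/s_oj3.png

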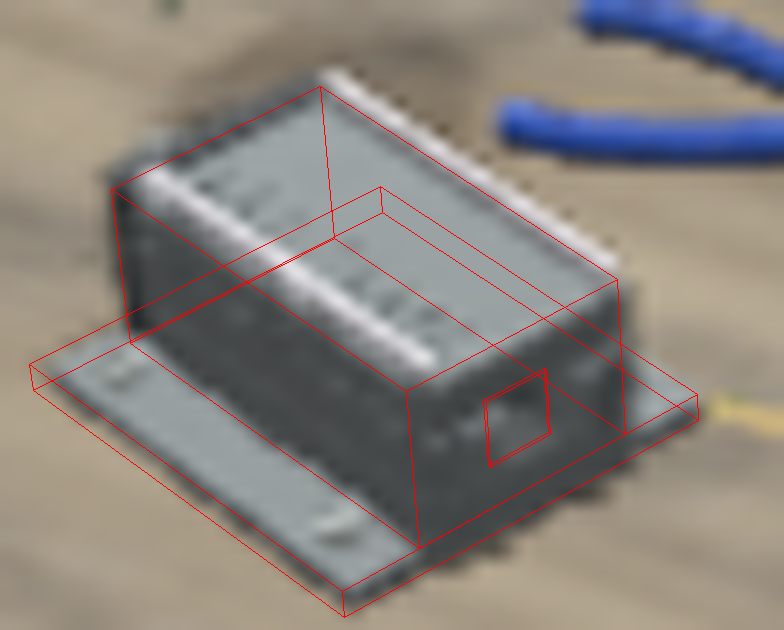

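View pics/t_oj3.png

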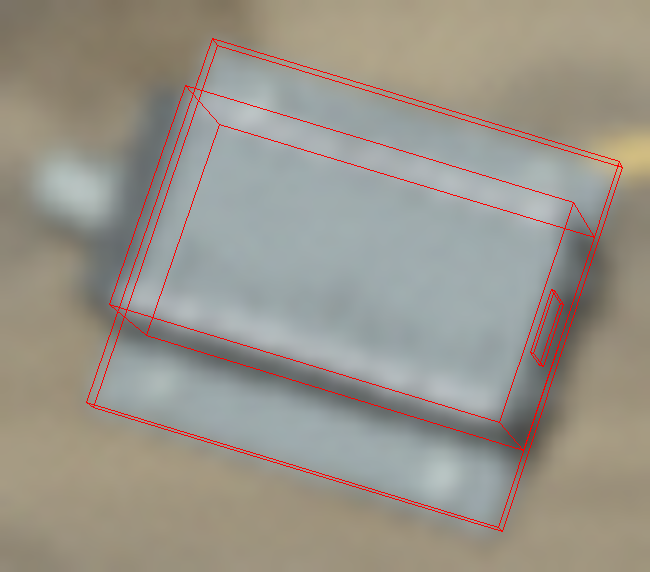

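```bash
cat > f4.py <<'E'
from sil import *
def V(n,o,wh):
    F=feat(cv2.imread(f"pics/{n}A.png"))[o[1]:o[1]+wh[1],o[0]:o[0]+wh[0]]
    return np.minimum(F,1.1),o,wh,np.ones(F.shape)
vs={"scene":V("scene",(371,222),(40,48)),"top":V("top",(350,190),(50,40))}
boxes=[bx(-20,20,-11,11,0,30),bx(20,130,-8,8,0,16),bx(130,135,-6.5,6.5,1.5,14.5)]
sig={"scene":.4,"top":.7}
for v in (vs,{"scene":vs["scene"]},{"top":vs["top"]}):
  x,f=fitsil(v,boxes,[.5036,-.2658,.849],sig); print(list(v),f.round(2),x[:2].round(4),np.degrees(x[2]).round(2),P4(x,[135,0,8])[0].round(4))
  if len(v)==2: p=x; np.save("pb.npy",x)
print("free z",fitsil(vs,boxes,np.r_[p,0],sig))
sb=[(P4(p,a)[0],P4(p,b)[0]) for a,b in box(-20,20,-11,11,0,30)+box(20,135,-8,8,0,16)]
overlay("scene","pics/sceneA.png","pics/s_ob3.png",(371,222),(40,48),12,sb)
overlay("top","pics/topA.png","pics/t_ob3.png",(350,190),(50,40),13,sb)
a=cv2.imread("pics/s_ob3.png");b=cv2.imread("pics/t_ob3.png"); b=cv2.resize(b,None,fx=.48,fy=.48)
cv2.imwrite("pics/ob3.png",np.hstack([a,cv2.copyMakeBorder(b,0,a.shape[0]-b.shape[0],0,0,cv2.BORDER_CONSTANT)]))
E
python3 f4.py
```

```text
['scene', 'top'] 105.19 [ 0.5049 -0.2652] 49.9 [ 0.5918 -0.162   0.008 ]
['scene'] 62.15 [ 0.5064 -0.265 ] 49.59 [ 0.5939 -0.1622  0.008 ]
['top'] 30.02 [ 0.5036 -0.2651] 50.43 [ 0.5896 -0.161   0.008 ]
free z (array([ 0.50263002, -0.26513482,  0.87376007,  0.00474051]), np.float64(97.55503199564693))
```

View pics/ob3.png

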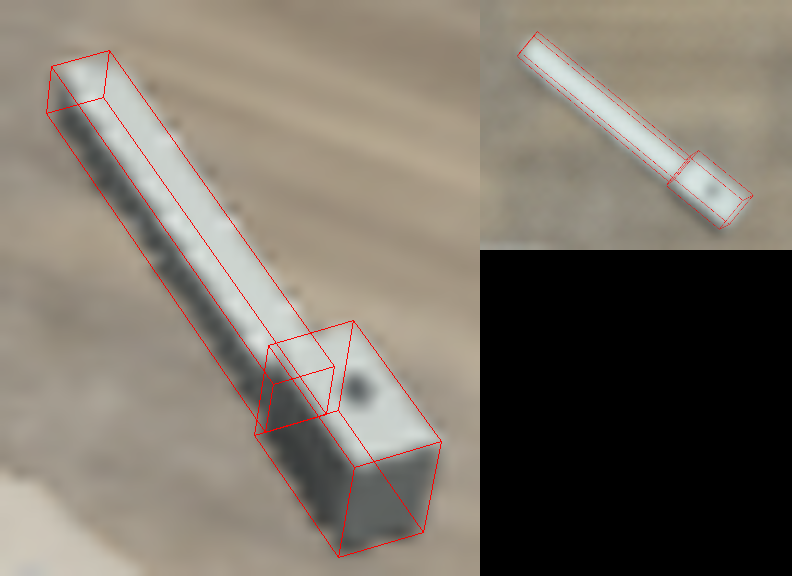

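Run:
```python
from h import *
print("fan base",onz("scene",(155,182),0).round(3),"fan hub~",tri((127,110),(103,245)), tri((183,120),(165,212)))
for yw in(50,-130):
  for pos,y in(([.505,-.265,.25],yw),([.505,-.265,.078],yw),([.56,.1,.15],yw+23),([.6,.15,.1],yw+23)):
    q=robot.ik(pos,[180,0,y]); print(yw,pos,None if q is None else np.round(q,1))
```

```text
fan base [0.439 0.607 0.   ] fan hub~ (array([0.40471483, 0.58297761, 0.29381502]), np.float64(0.007578181445890116)) (array([0.49480008, 0.4413359 , 0.25525872]), np.float64(0.019030969994443227))
50 [0.505, -0.265, 0.25] [-40.8   0.5  -5.6  83.8   0.   89.2]
50 [0.505, -0.265, 0.078] [-40.8   5.9 -18.3  65.8   0.   89.2]
50 [0.56, 0.1, 0.15] [ -3.    2.3 -14.3  73.4   0.  104. ]
50 [0.6, 0.15, 0.1] [  1.9  12.8  -8.3  68.9   0.  108.9]
-130 [0.505, -0.265, 0.25] [-40.8   0.5  -5.6  83.8   0.  -90.8]
-130 [0.505, -0.265, 0.078] [-40.8   5.9 -18.3  65.8   0.  -90.8]
-130 [0.56, 0.1, 0.15] [ -3.    2.3 -14.3  73.4   0.  -76. ]
-130 [0.6, 0.15, 0.1] [  1.9  12.8  -8.3  68.9   0.  -71.1]
```

Run:
```python
from h import *
st=robot.observe(); print(st['tool_pos'])
robot.line_to([.20,.40,.32],vel=.3)
robot.move_pose([.505,-.265,.25],[180,0,50]); s=robot.observe(); print(s['time'],s['tool_pos'],s['tcp_rot'],s['ft_force'])
for n in("scene","top"):
    cv2.imwrite(f"pics/{n}B.png",robot.grab_frame(n))
crop("pics/sceneB.png","pics/sB.png",320,120,160,120,5)
```

```text
[0.20675516 0.56328905 0.30393634]
3.9 [ 0.50535173 -0.2642092   0.25017828] [ 1.79991136e+02 -8.80982827e-03  5.00844367e+01] [-0.29299496 -0.26572248 -0.12194649]
```

View pics/sB.png

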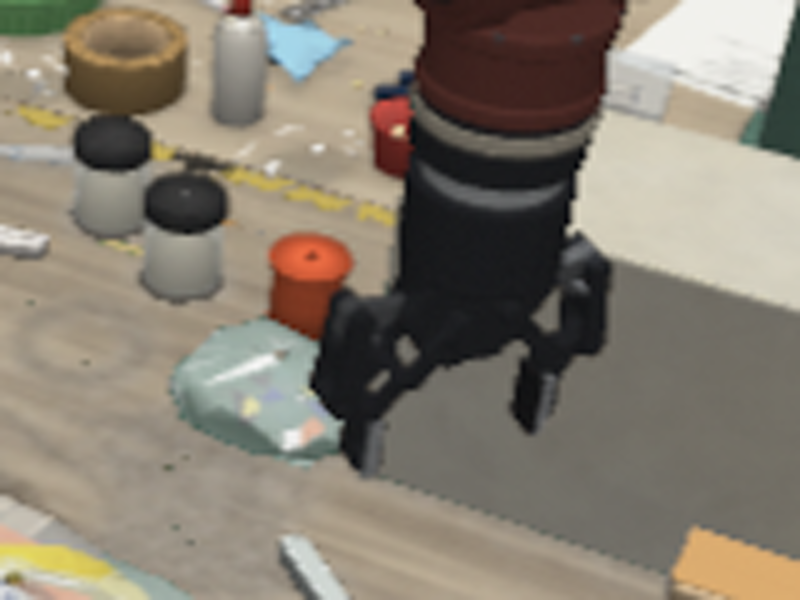

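View pics/topB.png

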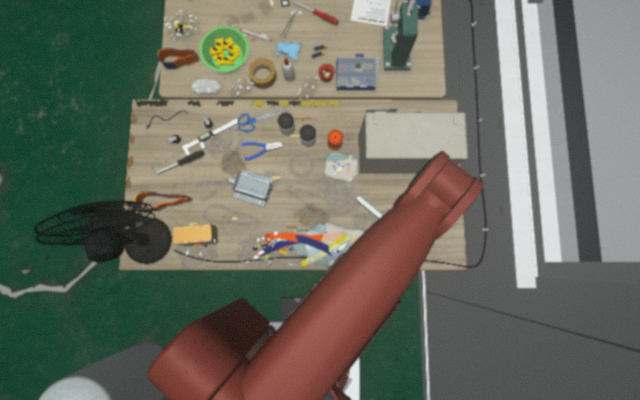

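Run:
```python
from h import *
print(robot.line_to([.505,-.265,.13],vel=.2), robot.line_to([.505,-.265,.079],vel=.08,guard=8))
s=robot.observe(); print(s['time'],s['tool_pos'],s['tcp_rot'],s['ft_force'])
cv2.imwrite("pics/sceneC.png",robot.grab_frame("scene"))
robot.set_gripper(0.0); s=robot.observe(); print(s['time'],s['gripper_width'],s['tool_pos'],s['ft_force'])
cv2.imwrite("pics/sceneD.png",robot.grab_frame("scene"))
crop("pics/sceneC.png","pics/sC.png",350,170,100,80,6)
crop("pics/sceneD.png","pics/sD.png",350,170,100,80,6)
```

```text
False False
5.5333 [ 0.50510836 -0.26512312  0.07920661] [1.79986039e+02 5.20252525e-04 4.99978773e+01] [ 0.91376258 -0.62151313 -0.57001459]
6.1917 0.02083674721955205 [ 0.50515332 -0.26517697  0.07931939] [-0.20564625  0.53669148  2.92279397]
```

View pics/sC.png

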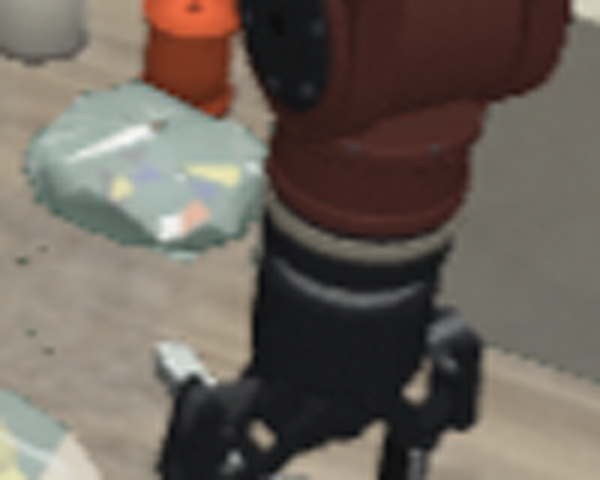

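View pics/sD.png

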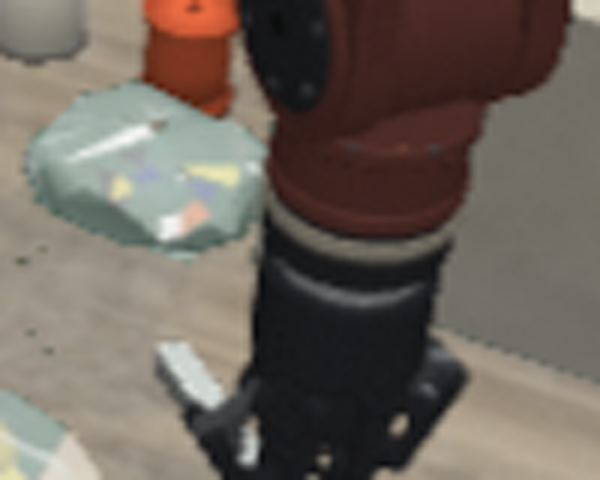

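```bash
cat > g.py <<'E'
from sil import *
PJ=np.load("pj3.npy")[:3]   # jig pose
U=0.0793                     # TCP above bar underside
def tcp(d,lat=0,p=PJ,L=.135,z=.0215):  # tip at depth d past mouth
    x=(-.065+d-L); c,s=np.cos(p[2]),np.sin(p[2])
    return [p[0]+c*x-s*lat,p[1]+s*x+c*lat,z+U]
def snap(tag,k=5):
    for n in("scene","top"):
        cv2.imwrite(f"pics/{n}{tag}.png",np.mean([robot.grab_frame(n).astype(float) for _ in range(k)],0).round().astype(np.uint8))
def st(m=""):
    s=robot.observe(); print(m,round(s['time'],2),s['tool_pos'].round(4),s['tcp_rot'].round(2),s['ft_force'].round(2),round(s['gripper_width'],4)); return s
E
python3 - <<'E'
from g import *
robot.line_to([.505,-.265,.18],vel=.2); st()
yw=np.degrees(PJ[2]); t=tcp(-.04)
robot.move_pose(t[:2]+[.16],[180,0,yw]); robot.line_to(t,vel=.15); robot.pause(.2); st(); snap("E")
crop("pics/sceneE.png","pics/sE.png",240,130,120,90,6)
crop("pics/topE.png","pics/tE.png",215,150,100,75,8)
E
```

```text
6.9 [ 0.5045 -0.2646  0.1785] [-179.89    0.     50.  ] [-0.69  0.38 -3.76] 0.0208
 8.68 [ 0.5587 -0.0048  0.1022] [ 1.7987e+02 -1.0000e-02  7.3080e+01] [ 0.06  0.6  -2.34] 0.0205
```

View pics/sE.png

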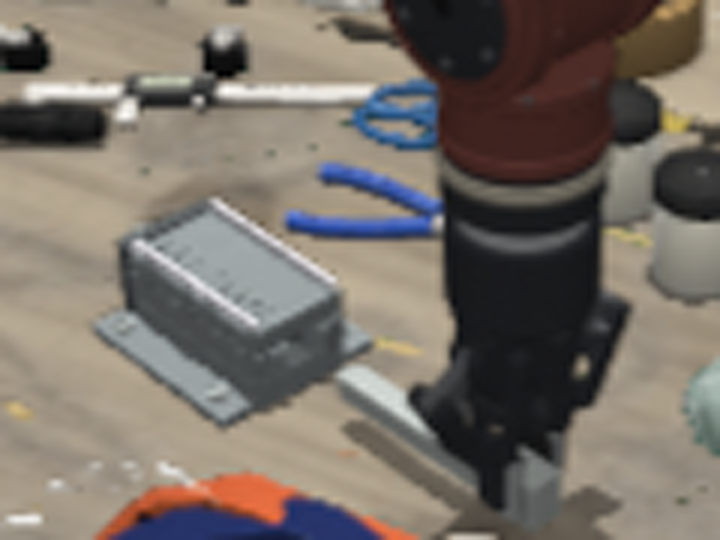

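View pics/tE.png

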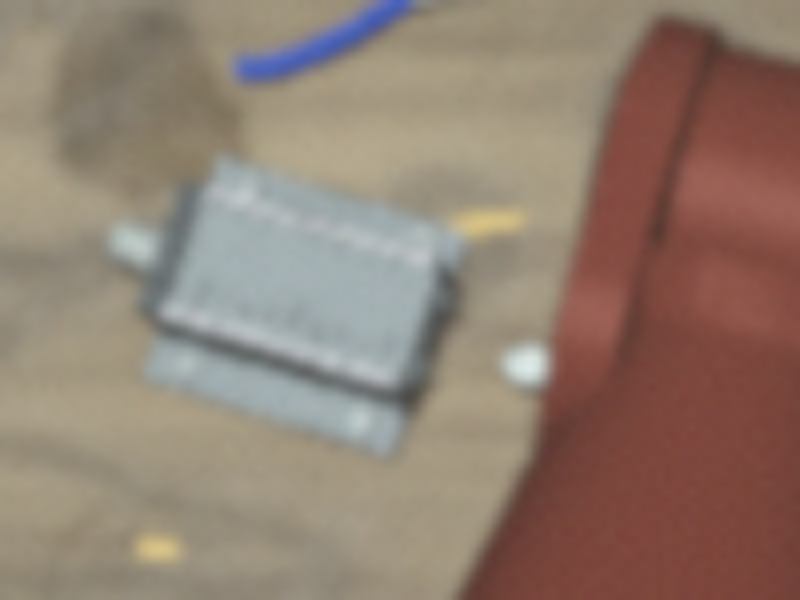

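```bash
cat > f5.py <<'E'
from g import *
s=[robot.observe() for _ in range(1)][0]
t=s['tool_pos']; yw=np.radians(s['tcp_rot'][2]); print(t.round(4))
p=np.array([t[0],t[1],yw,t[2]-U])
boxes=[bx(20,130,-8,8,0,16),bx(130,135,-6.5,6.5,1.5,14.5)]
sig={"scene":.4,"top":.7}
def load(n,tag,o,wh): return np.minimum(feat(cv2.imread(f"pics/{n}{tag}.png"))[o[1]:o[1]+wh[1],o[0]:o[0]+wh[0]],1.1)
def shiftfit(n,tag,o,wh,boxes,p,W):
    F=load(n,tag,o,wh)
    def cost(d):
        m=render(n,boxes,p,np.array(o)-d,wh,sig[n]); A=np.c_[m.ravel(),np.ones(m.size)]; w=W.ravel()
        c=np.linalg.lstsq(A*w[:,None],F.ravel()*w,rcond=None)[0]; r=(A@c-F.ravel())*w/abs(c[0]); return np.sum(np.minimum(r**2,.15))
    r=minimize(cost,[0,0],method="Nelder-Mead",options=dict(initial_simplex=[[0,0],[2,0],[0,2]])); return r.x,r.fun
if __name__=="__main__":
    o,wh=(292,186),(24,20); W=np.ones((20,24)); W[:6,:]=1; W[0:5,14:]=0;W[10:,0:14]=0; W[13:,:]=0; W[:,20:]=0   # scene: masks shadow/gripper
    print("scene",shiftfit("scene","E",o,wh,boxes,p,W))
    cv2.imwrite("pics/W.png",cv2.resize((cv2.imread("pics/sceneE.png")[o[1]:o[1]+wh[1],o[0]:o[0]+wh[0]]*(0.4+.6*W[...,None])).astype(np.uint8),None,fx=20,fy=20,interpolation=0))
    o2,wh2=(272,188),(11,16); W2=np.ones((16,11))
    print("top",shiftfit("top","E",o2,wh2,boxes,p,W2))
    sb=[(P4(p,a)[0],P4(p,b)[0]) for a,b in box(-20,20,-11,11,0,30)+box(20,135,-8,8,0,16)]
    overlay("scene","pics/sceneE.png","pics/s_oe.png",(280,180),(60,45),8,sb)
    overlay("top","pics/topE.png","pics/t_oe.png",(260,180),(40,40),9,sb)
    a=cv2.imread("pics/s_oe.png");b=cv2.imread("pics/t_oe.png"); b=b[:360,:310]; cv2.imwrite("pics/oe.png",np.hstack([a,b]))
E
python3 f5.py
```

```text
[ 0.5578 -0.0045  0.1008]
scene (array([ 0.60034883, -0.01664138]), np.float64(20.200616719608952))
top (array([-0.35850431,  0.42022143]), np.float64(1.5671416757665222))
```

View pics/oe.png

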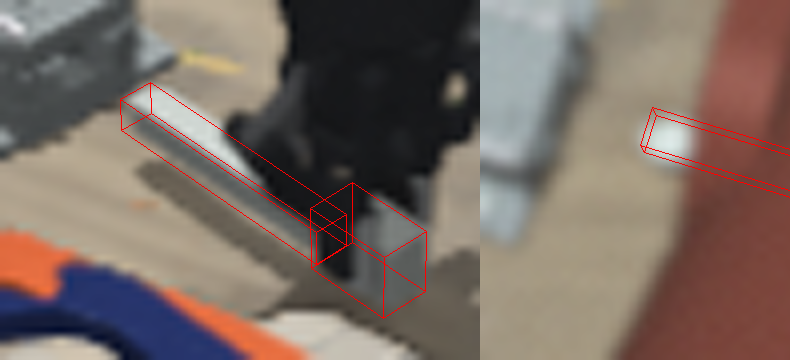

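View pics/W.png

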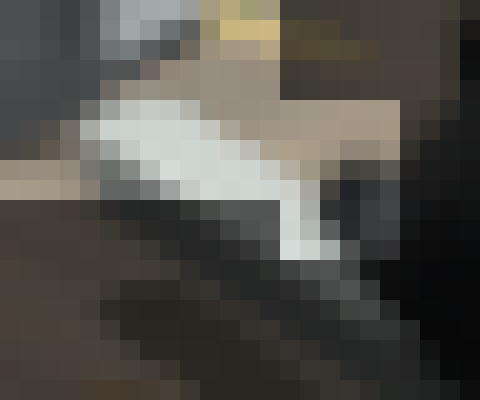

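```bash
cat > f6.py <<'E'
from f5 import *
o,wh=(292,186),(24,20); W=np.ones((20,24)); W[0:8,0:4]=0; W[:4,:]=0; W[:,15:]=0; W[8:10,13:]=0
ds,f=shiftfit("scene","E",o,wh,boxes,p,W); print("scene",ds,f)
o2,wh2=(272,188),(11,16); W2=np.ones((16,11)); W2[:,10:]=0; W2[8:,9:]=0;W2[13:,7:]=0
dt,f=shiftfit("top","E",o2,wh2,boxes,p,W2); print("top",dt,f)
D={"scene":ds,"top":dt}
def V(n,tag,o,wh,holes):
    W=np.ones(wh[::-1])
    for x0,y0,x1,y1 in holes: W[y0:y1,x0:x1]=0
    return load(n,tag,o,wh),np.array(o)-D[n],wh,W
vs={"scene":V("scene","A",(252,158),(56,45),[(34,0,56,13),(48,26,56,34)]),"top":V("top","A",(226,166),(50,44),[(0,10,9,19),(44,8,50,14)])}
def jb(xf,xp,yp=32,zp=54): return [bx(xf,xf+122,-55,55,0,8),bx(-65,47,-32,32,0,54),bx(47,xp,-yp,yp,8,zp),bx(-60,47,-30,30,54,60)]
for v in (vs,{"scene":vs["scene"]},{"top":vs["top"]}):
  best=None
  for xf in(-70,-67,-65,-63,-61):
    for xp in(53,57):
     for zp in (54,48):
      x,f=fitsil(v,jb(xf,xp,32,zp),PJ,sig)
      if best is None or f<best[0]: best=(f,xf,xp,x,zp)
  f,xf,xp,x,zp=best; print(list(v),xf,xp,zp,f.round(3),x[:2].round(4),np.degrees(x[2]).round(2),"mouth",P4(x,[-65,0,28])[0].round(4))
  if len(v)==2: np.save("pj4.npy",x); B=best
p=B[3]; x4,f=fitsil(vs,jb(B[1],B[2],32,B[4]),np.r_[p,0],sig); print("free z",f,x4.round(4),"mouth",P4(x4,[-65,0,28])[0].round(4))
sj=[(P4(p,a)[0],P4(p,b)[0]) for a,b in box(-65,47,-32,32,8,54)+box(-65,-64,-9.25,9.25,20,39)+box(B[1],B[1]+122,-55,55,0,8)]
overlay("scene","pics/sceneA.png","pics/s_oj4.png",np.array((252,158))-0,(56,45),14,sj)
import fit
for n,oo,wh,k in(("scene",(252,158),(56,45),12),("top",(226,166),(50,44),12)):
    im=cv2.imread(f"pics/{n}A.png")[oo[1]:oo[1]+wh[1],oo[0]:oo[0]+wh[0]]; im=cv2.resize(im,None,fx=k,fy=k,interpolation=cv2.INTER_CUBIC)
    for a,b in sj:
        q=(proj(n,[a,b])+D[n]-oo+.5)*k-.5; cv2.line(im,*[tuple(int(v) for v in t.round()) for t in q],(0,0,255),1)
    cv2.imwrite(f"pics/{n}_oj4.png",im)
E
python3 f6.py
```

```text
[ 0.5578 -0.0045  0.1008]
scene [ 0.87528405 -0.58625966] 2.188569296156988
top [-0.30495124  0.53611341] 0.3955730586879476
['scene', 'top'] -65 53 54 34.196 [0.6281 0.225 ] 72.31 mouth [0.6084 0.163  0.028 ]
['scene'] -65 53 54 20.04 [0.627  0.2249] 70.98 mouth [0.6058 0.1635 0.028 ]
['top'] -67 53 54 11.937 [0.629  0.2264] 72.66 mouth [0.6096 0.1643 0.028 ]
free z 33.51775018090629 [ 0.6288  0.2257  1.259  -0.0017] mouth [0.6089 0.1638 0.0263]
```

View pics/scene_oj4.png

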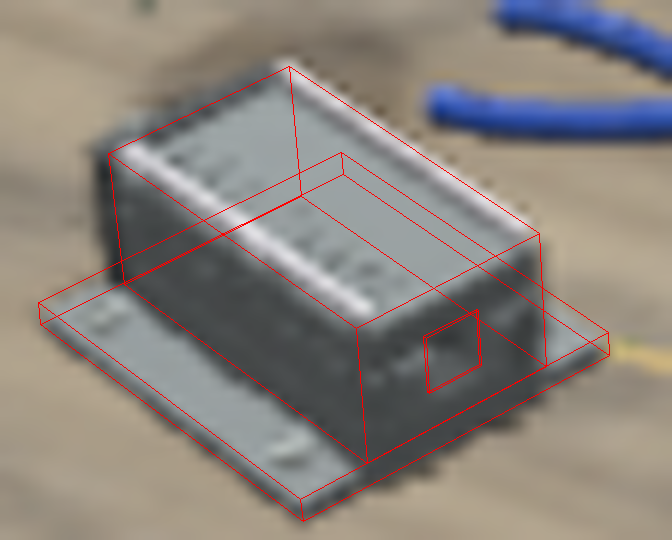

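View pics/top_oj4.png

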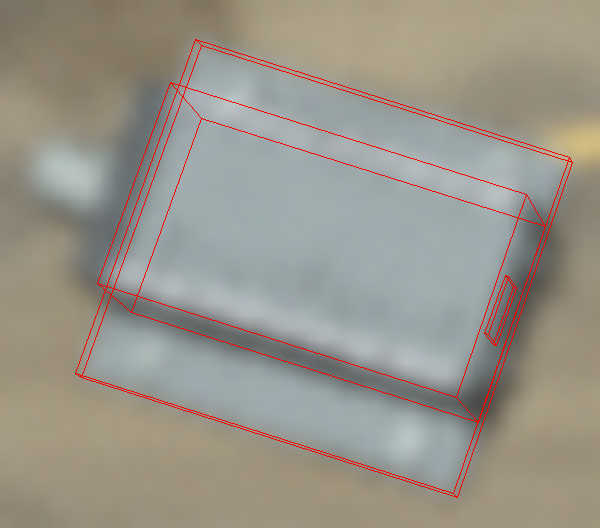

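```bash
cat > f7.py <<'E'
from g import *
D={"scene":np.array([.875,-.586]),"top":np.array([-.305,.536])}
def ridge(n,a,b,hw=2.5,lo=.1,hi=.9):
    g=cv2.imread(f"pics/{n}A.png").astype(np.float32).mean(2); a,b=np.array(a,float),np.array(b,float)
    d=(b-a)/np.linalg.norm(b-a); nn=np.array([-d[1],d[0]]); out=[]
    for t in np.linspace(lo,hi,40):
        c=a+(b-a)*t; s=np.arange(-hw,hw+.01,.1); q=c+s[:,None]*nn
        v=cv2.remap(g,q[:,0].astype(np.float32)[None],q[:,1].astype(np.float32)[None],cv2.INTER_CUBIC)[0]
        i=np.argmax(v); j=slice(max(0,i-7),i+8); w=v[j]-v[j].min(); out.append(c+nn*(w@s[j]/w.sum()))
    out=np.array(out); m=np.median((out-a)@nn); return out
px=lambda o,k,u,v:((u+.5)/k-.5+o[0],(v+.5)/k-.5+o[1])
s=lambda u,v:px((252,158),14,u,v); t=lambda u,v:px((226,166),13,u,v)
for n,L in(("scene",[(s(430,358),s(152,177)),(s(612,260),s(333,77))]),("top",[(t(490,410),t(125,300)),(t(545,210),t(200,105))])):
    for zz in(.060,):
        mids=[];dirs=[]
        for a,b in L:
            e=ridge(n,a,b); W=np.array([onz(n,x-D[n],zz)[:2] for x in e])
            vx,vy,x0,y0=cv2.fitLine(W.astype(np.float32),cv2.DIST_HUBER,0,1e-4,1e-4).ravel()
            if vy<0: vx,vy=-vx,-vy
            dirs.append(np.degrees(np.arctan2(vy,vx))); mids.append((x0,y0)); res=np.std((W-[x0,y0])@[-vy,vx])
            print(n,"yaw",dirs[-1].round(2),"pt",x0.round(4),y0.round(4),"res",res.round(5))
        yw=np.radians(72.5); nn=np.array([-np.sin(yw),np.cos(yw)])
        l=[np.array(m)@nn for m in mids]; print("  lateral",np.round(l,4),"centre",np.mean(l).round(4),"sep",abs(l[0]-l[1]).round(4), "| PJ",(PJ[:2]@nn).round(4))
E
python3 f7.py
```

```text
scene yaw 72.58 pt 0.5919 0.2097 res 0.00027
scene yaw 72.8 pt 0.6484 0.204 res 0.00024
  lateral [-0.5014 -0.5571] centre -0.5292 sep 0.0557 | PJ -0.5309
top yaw 72.49 pt 0.6009 0.2252 res 0.00044
top yaw 73.11 pt 0.6515 0.2055 res 0.0011
  lateral [-0.5053 -0.5596] centre -0.5325 sep 0.0543 | PJ -0.5309
```

```bash
cat > f8.py <<'E'
from f5 import *
tag="E"
for n,o,wh,k,ds in(("scene",(292,184),(26,26),22,[(0,0),(.875,-.586)]),("top",(270,186),(14,18),22,[(0,0),(-.305,.536)])):
    ims=[]
    for d in ds:
        im=cv2.imread(f"pics/{n}{tag}.png")[o[1]:o[1]+wh[1],o[0]:o[0]+wh[0]]; im=cv2.resize(im,None,fx=k,fy=k,interpolation=cv2.INTER_CUBIC)
        for a,b in box(20,130,-8,8,0,16)+box(130,135,-6.5,6.5,1.5,14.5):
            q=(proj(n,P4(p,[a,b]))+d-o+.5)*k-.5; cv2.line(im,*[tuple(int(v) for v in t.round()) for t in q],(0,0,255),1)
        ims.append(im)
    m=np.hstack(ims); cv2.imwrite(f"pics/{n}_f8.png",cv2.resize(m,None,fx=.69,fy=.69) if n=="scene" else m)
E
python3 f8.py
```

```text
[ 0.5578 -0.0045  0.1008]
```

View pics/scene_f8.png

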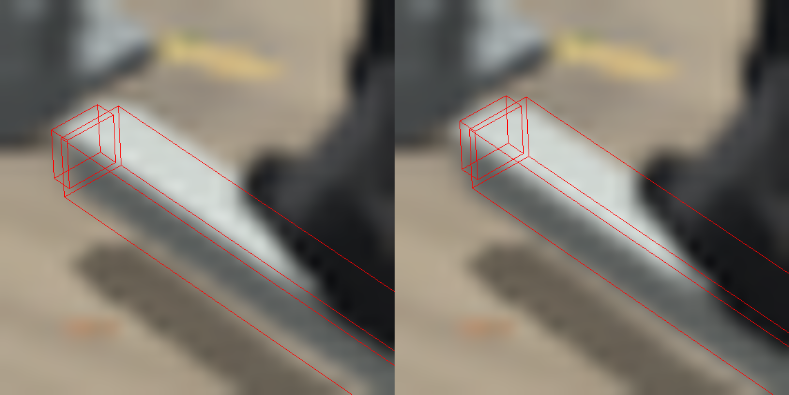

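View pics/top_f8.png

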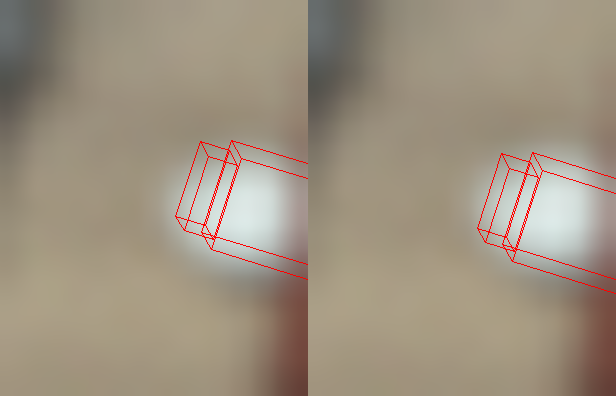

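```bash
cat > k.py <<'E'
from g import *
yw=np.radians(72.65); ux=np.array([np.cos(yw),np.sin(yw)]); uy=np.array([-ux[1],ux[0]])
LAT=-.5308; MX=np.array([.6084,.1630])@ux
def T(d,dlat=0,z=.0215): 
    q=ux*(MX+d-.135)+uy*(LAT+dlat); return [q[0],q[1],z+U]
def rd(k=5,dt=.03):
    a=[]
    for _ in range(k):
        s=robot.observe(); a.append(np.r_[s['tool_pos'],s['ft_force'],s['tcp_rot'],s['torque']]); robot.pause(dt)
    a=np.array(a); m=np.mean(a,0); sd=np.std(a,0)
    d=m[:2]@ux-MX+.135; l=m[:2]@uy-LAT; f=m[3:5]
    print("t",round(s['time'],2),"depth",(d*1e3).round(2),"lat",(l*1e3).round(2),"under",((m[2]-U)*1e3).round(2),"F ax/lat/z",(f@ux).round(2),(f@uy).round(2),m[5].round(2),"sdF",sd[3:6].round(2),"sdpos mm",(sd[:3]*1e3).round(2),"rot",m[6:9].round(2),"tq",m[9:].round(2)); return m
E
python3 - <<'E'
from k import *
rd()
print(robot.line_to(T(-.010),vel=.05,rotation=[180,0,72.65],guard=6)); robot.pause(.1); rd(); snap("G",4)
E
sed -i 's/tag="E"/tag="G"/; s/from f5 import \*/from f5 import */' f8.py
python3 - <<'E'
import cv2
a=cv2.imread("pics/sceneG.png")[165:210,270:320];b=cv2.imread("pics/topG.png")[170:205,255:290]
cv2.imwrite("pics/sG.png",cv2.resize(a,None,fx=13,fy=13,interpolation=2)); cv2.imwrite("pics/tG.png",cv2.resize(b,None,fx=15,fy=15,interpolation=2))
E
```

```text
t 9.32 depth -39.94 lat -2.98 under 21.46 F ax/lat/z -0.18 -0.08 -2.37 sdF [0.39 0.66 0.23] sdpos mm [0.02 0.01 0.02] rot [-180.     -0.     73.09] tq [-0.08  0.05 -0.  ]
False
t 10.33 depth -10.24 lat -0.06 under 21.5 F ax/lat/z 0.09 -0.14 -2.61 sdF [0.53 0.31 0.42] sdpos mm [0.01 0.02 0.01] rot [108.     0.    72.63] tq [-0.1   0.04  0.01]
```

View pics/sG.png

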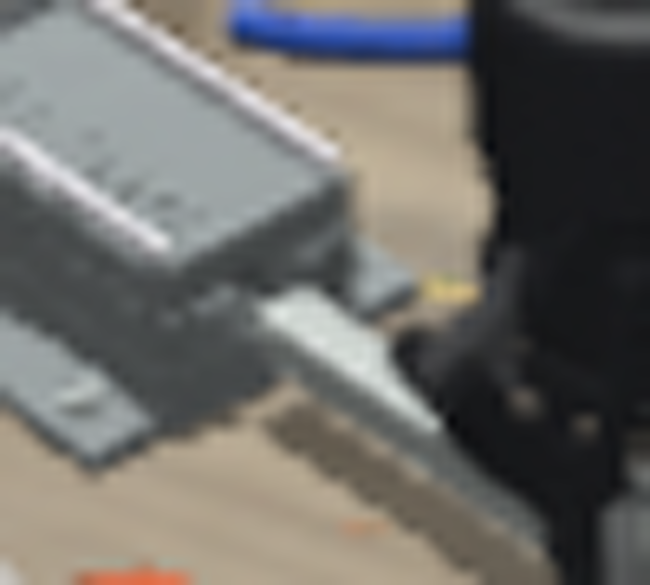

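View pics/tG.png

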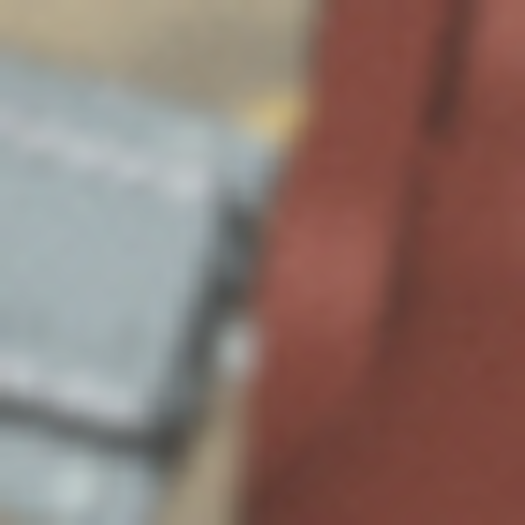

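```bash
cat > f9.py <<'E'
from k import *
D={"scene":np.array([.875,-.586]),"top":np.array([-.305,.536])}
s=robot.observe(); t=s['tool_pos']; p=np.array([t[0],t[1],np.radians(s['tcp_rot'][2]),t[2]-U])
l=-.5318; c=ux*(MX+.065)+uy*l; pj=np.array([c[0],c[1],yw]); np.save("pj9.npy",pj); print(pj, P4(pj,[-65,0,28]), P4(p,[135,0,8]))
sb=[(P4(p,a)[0],P4(p,b)[0]) for a,b in box(20,130,-8,8,0,16)+box(130,135,-6.5,6.5,1.5,14.5)]
sj=[(P4(pj,a)[0],P4(pj,b)[0]) for a,b in box(-65,47,-32,32,8,54)+box(-65,-64,-9.25,9.25,20,39)+box(-65,57,-55,55,0,8)+[((-65,27.5,60),(47,27.5,60)),((-65,-27.5,60),(47,-27.5,60))]]
for n,o,wh,k in(("scene",(262,165),(58,45),13),("top",(240,165),(50,44),15)):
    im=cv2.imread(f"pics/{n}G.png")[o[1]:o[1]+wh[1],o[0]:o[0]+wh[0]]; im=cv2.resize(im,None,fx=k,fy=k,interpolation=cv2.INTER_CUBIC)
    for S,col in((sj,(0,0,255)),(sb,(0,255,0))):
        for a,b in S:
            q=(proj(n,[a,b])+D[n]-o+.5)*k-.5; cv2.line(im,*[tuple(int(v) for v in t.round()) for t in q],col,1)
    cv2.imwrite(f"pics/{n}_f9.png",im[:600,:800])
E
python3 f9.py
```

```text
[0.62748717 0.22513514 1.2679817 ] [[0.60810366 0.16309258 0.028     ]] [[0.60421459 0.15379861 0.02953869]]
```

View pics/scene_f9.png

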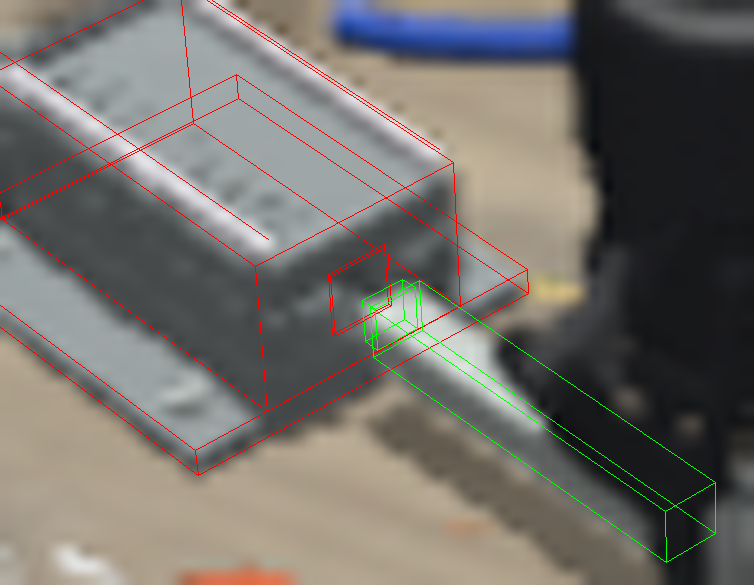

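View pics/top_f9.png

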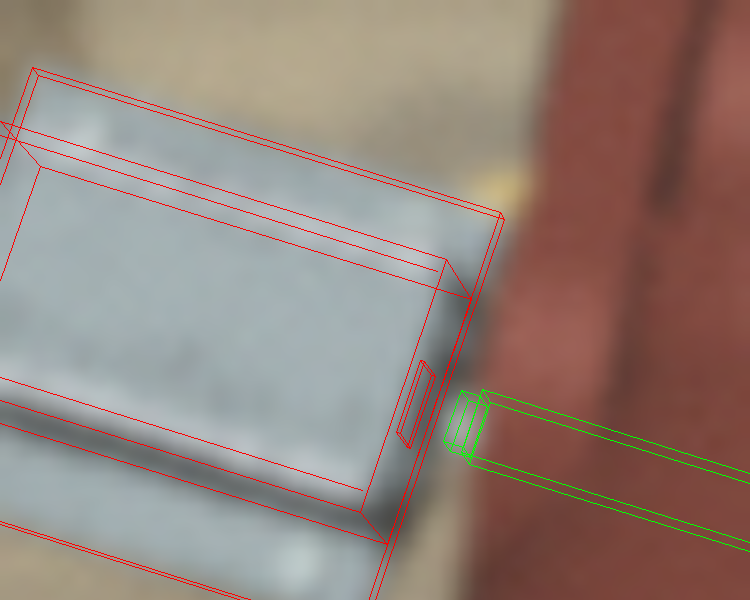

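Run:
```python
from k import *
pj=np.load("pj9.npy"); D=np.array([.875,-.586])
o=(278,174);wh=(24,26);k=24
im=cv2.imread("pics/sceneA.png")[o[1]:o[1]+wh[1],o[0]:o[0]+wh[0]]; im=cv2.resize(im,None,fx=k,fy=k,interpolation=cv2.INTER_CUBIC)
im=np.clip((im.astype(float)-40)*2.6,0,255).astype(np.uint8); raw=im.copy()
for a,b in box(-65,-64.9,-9.25,9.25,20,39)+[((-65,-9.25,20),(-30,-9.25,20)),((-65,-32,54),(-65,32,54)),((-65,-32,8),(-65,32,8)),((-65,32,8),(-65,32,54)),((-65,-32,8),(-65,-32,54))]:
    q=(proj("scene",P4(pj,[a,b]))+D-o+.5)*k-.5; cv2.line(im,*[tuple(int(v) for v in t.round()) for t in q],(0,0,255),1)
cv2.imwrite("pics/slot.png",cv2.resize(np.hstack([raw,im]),None,fx=.69,fy=.69))
o=(256,176);wh=(22,26);k=20
im=cv2.imread("pics/topA.png")[o[1]:o[1]+wh[1],o[0]:o[0]+wh[0]]; im=cv2.resize(im,None,fx=k,fy=k,interpolation=cv2.INTER_CUBIC)
im=np.clip((im.astype(float)-40)*1.8,0,255).astype(np.uint8);cv2.imwrite("pics/slot_t.png",im)
```

```text
(no output)
```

View pics/slot.png

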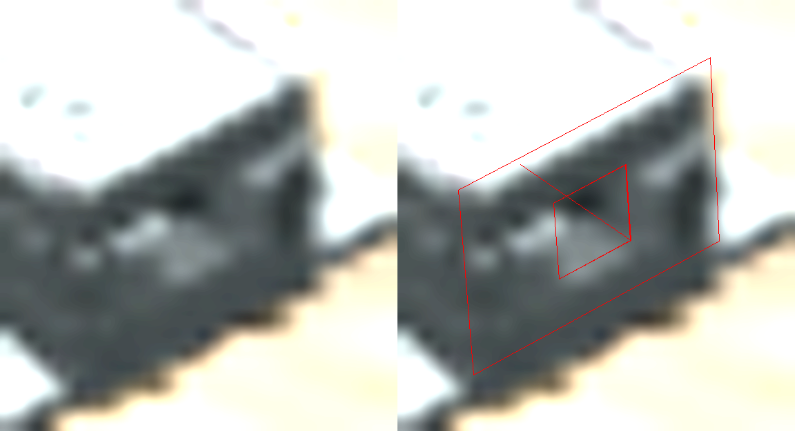

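View pics/slot_t.png

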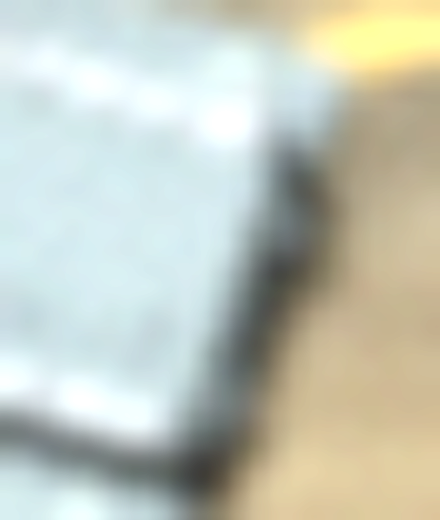

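```bash
sed -i 's/LAT=-.5308/LAT=-.5318/' k.py
python3 - <<'E'
from k import *
robot.line_to(T(-.010),vel=.03); rd(3)
for d in(.0,.008,.016,.025):
    g=robot.line_to(T(d),vel=.025,guard=4); m=rd(3); print(d,g)
    if g: break
E
```

```text
t 11.08 depth -9.99 lat -0.04 under 21.49 F ax/lat/z 0.22 -0.36 -2.9 sdF [0.48 0.63 0.68] sdpos mm [0.02 0.02 0.01] rot [-60.    -0.    72.65] tq [-0.11  0.03  0.01]
t 11.73 depth 0.08 lat 0.04 under 21.48 F ax/lat/z -0.3 -0.13 -2.27 sdF [0.48 0.28 0.56] sdpos mm [0.   0.06 0.01] rot [-180.      0.     72.66] tq [-0.1   0.01  0.03]
0.0 False
t 12.3 depth 8.17 lat -0.14 under 21.59 F ax/lat/z 0.38 -1.16 -2.18 sdF [0.5  0.63 0.11] sdpos mm [0.03 0.04 0.01] rot [ 1.7998e+02 -1.0000e-02  7.2660e+01] tq [-0.07 -0.24 -0.14]
0.008 False
t 12.87 depth 16.22 lat -0.04 under 21.52 F ax/lat/z 0.41 -1.71 -2.52 sdF [0.06 0.32 0.49] sdpos mm [0.02 0.05 0.01] rot [ 1.7999e+02 -2.0000e-02  7.2660e+01] tq [-0.05 -0.34 -0.2 ]
0.016 False
t 13.47 depth 25.24 lat -0.03 under 21.53 F ax/lat/z 0.52 -2.07 -3.29 sdF [0.37 0.11 0.06] sdpos mm [0.01 0.05 0.01] rot [ 1.7999e+02 -2.0000e-02  7.2670e+01] tq [-0.05 -0.35 -0.23]
0.025 False
```

Run:
```python
from k import *
for dl in(-.0006,-.0012,-.0018):
    robot.line_to(T(.025,dl),vel=.02); m=rd(4)
snap("H",2); crop("pics/sceneH.png","pics/sH.png",262,165,60,45,12)
```

```text
t 13.86 depth 24.92 lat -0.4 under 21.37 F ax/lat/z -0.1 -0.39 -2.56 sdF [0.42 0.19 0.22] sdpos mm [0.02 0.01 0.02] rot [-1.7997e+02  1.0000e-02  7.2650e+01] tq [-0.1  -0.03 -0.01]
t 14.24 depth 24.98 lat -1.16 under 21.45 F ax/lat/z 0.05 -0.54 -3.07 sdF [0.46 0.51 0.37] sdpos mm [0.01 0.   0.01] rot [-179.99    0.     72.65] tq [-0.1   0.03 -0.  ]
t 14.62 depth 24.99 lat -1.82 under 21.51 F ax/lat/z -0.05 0.31 -3.07 sdF [0.54 0.3  0.27] sdpos mm [0.01 0.01 0.02] rot [90.    0.   72.65] tq [-0.08  0.01 -0.01]
```

View pics/sH.png

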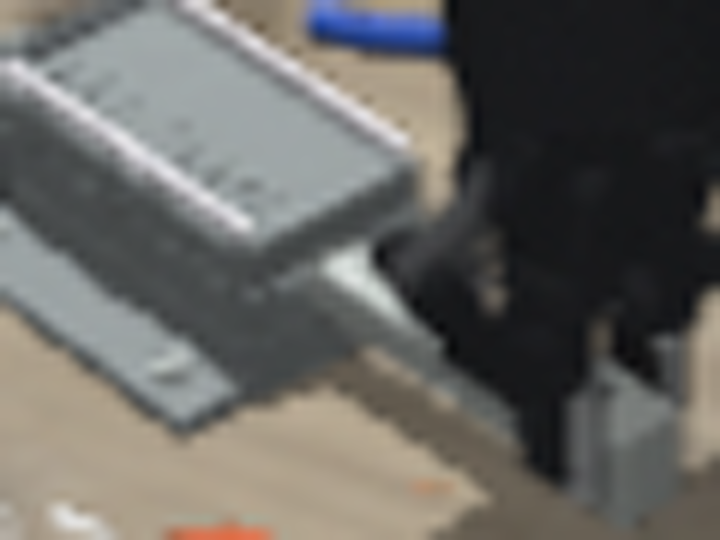

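Run:
```python
from k import *
L=-.0015
g=robot.line_to(T(.045,L),vel=.03,guard=4); rd(3); print(g)
if not g:
  g=robot.line_to(T(.057,L),vel=.02,guard=3); rd(3); print(g)
d=.057
while not g and d<.100:
    d+=.008; g=robot.line_to(T(d,L),vel=.012,guard=2.5); m=rd(3); print(round(d,3),g)
```

```text
t 15.74 depth 44.93 lat -1.51 under 21.48 F ax/lat/z -0.14 0.42 -2.65 sdF [0.18 0.68 0.19] sdpos mm [0.01 0.06 0.02] rot [-180.      0.     72.65] tq [-0.11  0.03  0.  ]
False
t 16.59 depth 56.97 lat -1.49 under 21.48 F ax/lat/z -0.04 -0.34 -2.82 sdF [0.09 0.36 0.49] sdpos mm [0.01 0.04 0.01] rot [-180.      0.     72.65] tq [-0.11  0.03  0.03]
False
t 17.51 depth 64.98 lat -1.49 under 21.49 F ax/lat/z -0.02 0.06 -2.14 sdF [0.17 0.41 0.6 ] sdpos mm [0.01 0.02 0.01] rot [-60.     0.    72.65] tq [-0.12  0.06  0.02]
0.065 False
t 18.24 depth 72.3 lat -0.84 under 20.42 F ax/lat/z -0.6 -0.53 -1.61 sdF [0.86 0.29 0.34] sdpos mm [0.14 0.01 0.19] rot [-1.799e+02  8.000e-02  7.264e+01] tq [-0.22 -0.   -0.07]
0.073 True
```

Run:
```python
from k import *
rd(3); robot.pause(.2); rd(4)
```

```text
t 18.34 depth 72.24 lat -0.7 under 20.12 F ax/lat/z -0.3 -1.68 -1.31 sdF [0.11 0.15 0.42] sdpos mm [0.02 0.01 0.02] rot [-1.7988e+02  7.0000e-02  7.2640e+01] tq [-0.13 -0.15 -0.1 ]
t 18.68 depth 72.23 lat -0.68 under 20.16 F ax/lat/z 0.27 -0.52 -1.48 sdF [0.67 0.24 0.3 ] sdpos mm [0.01 0.01 0.01] rot [-1.7988e+02  7.0000e-02  7.2640e+01] tq [-0.07 -0.18 -0.09]
```

Run:
```python
from k import *
L=-.0015
robot.line_to(T(.070,L,.0212),vel=.02); robot.pause(.1); rd(4)
for d in(.0715,.0725,.0732,.0738,.0744):
    g=robot.line_to(T(d,L,.0212),vel=.01,guard=5); m=rd(4,.02); print(round(d,4),g)
    if g or -m[3:5]@ux>3.0: break
```

```text
t 19.18 depth 69.95 lat -1.37 under 21.07 F ax/lat/z -0.25 0.4 -2.82 sdF [0.32 0.18 0.38] sdpos mm [0.02 0.02 0.02] rot [-1.7986e+02  9.0000e-02  7.2640e+01] tq [-0.17  0.08  0.02]
t 19.57 depth 71.55 lat -1.44 under 21.15 F ax/lat/z -0.1 0.24 -2.91 sdF [0.23 0.41 0.34] sdpos mm [0.01 0.02 0.01] rot [-1.7987e+02  9.0000e-02  7.2650e+01] tq [-0.25  0.12  0.06]
0.0715 False
t 19.88 depth 72.51 lat -1.49 under 21.18 F ax/lat/z -0.63 0.19 -2.39 sdF [0.28 0.56 0.7 ] sdpos mm [0.02 0.01 0.02] rot [-1.7987e+02  8.0000e-02  7.2640e+01] tq [-0.27  0.17  0.01]
0.0725 False
t 20.2 depth 72.77 lat -1.51 under 21.17 F ax/lat/z -5.57 0.5 -1.95 sdF [0.17 0.57 0.32] sdpos mm [0.01 0.01 0.02] rot [-1.7987e+02  1.4000e-01  7.2620e+01] tq [-1.11  0.49  0.08]
0.0732 False
```

Run:
```python
from k import *
L=-.0015
R=[180,0,72.65]
robot.line_to(T(.0727,L,.0210),vel=.02,rotation=R); m=rd(4,.02)
for z in(.0205,.0200,.0197,.0194,.0191):
    g=robot.line_to(T(.0727,L,z),vel=.01); m=rd(4,.02); print(z)
    if m[5]>0.5: break
```

```text
t 20.52 depth 72.59 lat -1.46 under 20.97 F ax/lat/z -3.57 0.43 -3.11 sdF [0.05 0.5  0.22] sdpos mm [0.01 0.01 0.01] rot [-1.800e+02  1.000e-02  7.264e+01] tq [-0.81  0.42  0.07]
t 20.83 depth 72.58 lat -1.53 under 20.58 F ax/lat/z -5.14 1.04 -1.04 sdF [0.46 0.33 0.52] sdpos mm [0.   0.01 0.02] rot [1.800e+02 1.000e-02 7.265e+01] tq [-0.9   0.49  0.1 ]
0.0205
t 21.15 depth 72.59 lat -1.6 under 20.17 F ax/lat/z -5.07 1.13 -0.62 sdF [0.31 0.61 0.45] sdpos mm [0.   0.01 0.01] rot [1.7999e+02 1.0000e-02 7.2650e+01] tq [-0.88  0.51  0.14]
0.02
t 21.47 depth 72.55 lat -1.64 under 19.96 F ax/lat/z -5.92 1.23 -0.04 sdF [0.71 0.66 0.47] sdpos mm [0.01 0.01 0.01] rot [1.7998e+02 1.0000e-02 7.2640e+01] tq [-0.88  0.54  0.17]
0.0197
t 21.78 depth 72.55 lat -1.67 under 19.81 F ax/lat/z -6.4 0.88 0.81 sdF [0.52 0.51 0.2 ] sdpos mm [0.02 0.   0.02] rot [1.7998e+02 1.0000e-02 7.2640e+01] tq [-0.88  0.62  0.16]
0.0194
```

Run:
```python
from k import *
L=-.0016
for d in(.0725,.0723,.0721):
    robot.line_to(T(d,L,.0194),vel=.01); m=rd(4,.02)
    if m[3:5]@ux>-2.2: break
snap("I",3)
robot.set_gripper(.05); m=rd(3,.02); snap("J",3)
crop("pics/sceneI.png","pics/sI.png",262,165,66,50,6);crop("pics/sceneJ.png","pics/sJ.png",262,165,66,50,6)
cv2.imwrite("pics/IJ.png",np.hstack([cv2.imread("pics/sI.png"),cv2.imread("pics/sJ.png")]))
```

```text
t 22.1 depth 72.51 lat -1.73 under 19.81 F ax/lat/z -5.0 1.65 0.93 sdF [0.39 0.35 0.73] sdpos mm [0.01 0.01 0.01] rot [179.98  -0.    72.65] tq [-0.7   0.61  0.16]
t 22.42 depth 72.46 lat -1.75 under 19.75 F ax/lat/z -3.64 1.79 2.41 sdF [0.2  0.18 0.36] sdpos mm [0.01 0.01 0.01] rot [ 1.7998e+02 -2.0000e-02  7.2660e+01] tq [-0.39  0.6   0.17]
t 22.73 depth 72.41 lat -1.75 under 19.71 F ax/lat/z -1.32 1.89 3.82 sdF [0.23 0.48 0.28] sdpos mm [0.01 0.01 0.01] rot [ 1.7997e+02 -4.0000e-02  7.2660e+01] tq [0.12 0.44 0.17]
t 23.48 depth 72.02 lat -1.55 under 19.18 F ax/lat/z 0.13 0.57 -0.06 sdF [0.21 0.25 0.33] sdpos mm [0.02 0.01 0.02] rot [-1.7999e+02  1.0000e-02  7.2640e+01] tq [-0.02  0.03 -0.03]
```

View pics/IJ.png

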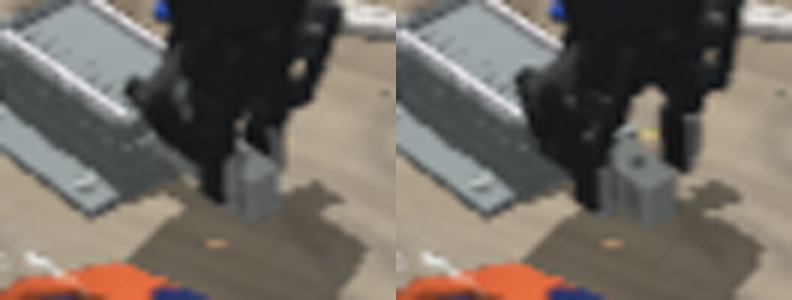

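Run:
```python
from k import *
o=(290,180);wh=(24,26)
a,b=[cv2.resize(cv2.imread(f"pics/scene{t}.png")[o[1]:o[1]+wh[1],o[0]:o[0]+wh[0]],None,fx=16,fy=16,interpolation=cv2.INTER_CUBIC) for t in "IJ"]
cv2.imwrite("pics/IJz.png",np.hstack([a,b]))
```

```text
(no output)
```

View pics/IJz.png

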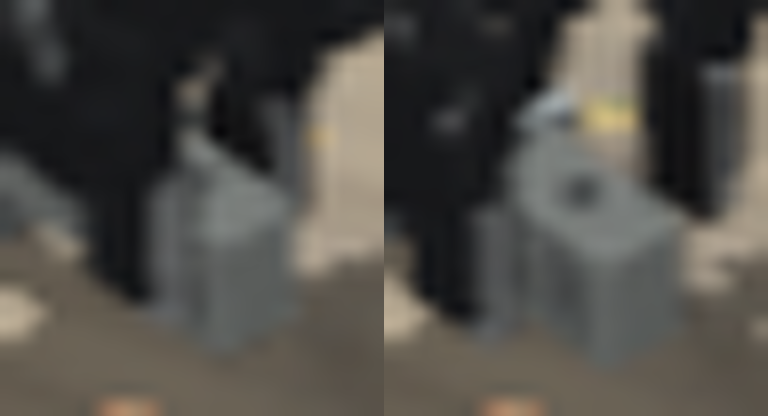

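Run:
```python
from k import *
L=-.0016
robot.line_to(T(.0722,L,.055),vel=.12); snap("K",3)
robot.set_gripper(0); robot.line_to(T(.0222,L,.075),vel=.15); robot.line_to(T(.0222,L,.024),vel=.1,guard=5); rd(3)
crop("pics/sceneK.png","pics/sK.png",270,165,60,48,12)
```

```text
t 26.31 depth 22.38 lat -1.86 under 24.46 F ax/lat/z 0.23 -0.63 0.35 sdF [0.31 0.26 0.33] sdpos mm [0.17 0.05 0.26] rot [ 5.997e+01 -1.000e-02  7.266e+01] tq [ 0.  0. -0.]
```

View pics/sK.png

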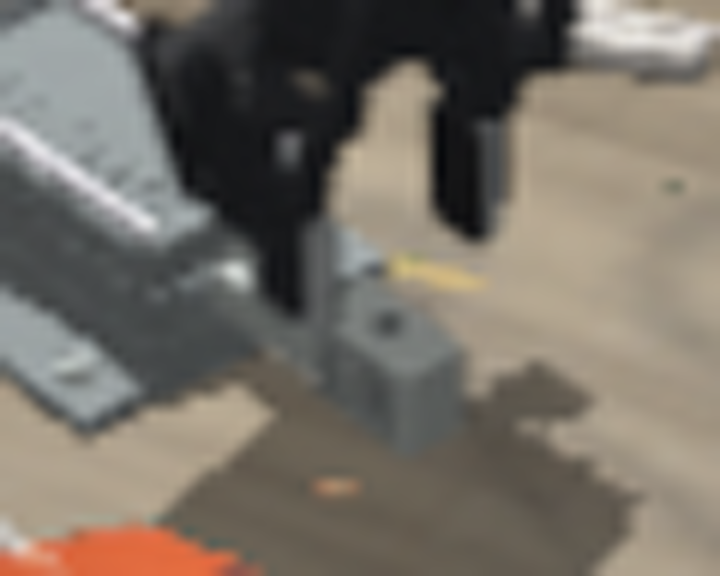

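Run:
```python
from k import *
L=-.0016
g=robot.line_to(T(.037,L,.024),vel=.04,guard=3); m=rd(3,.02); print(g)
d=.037
while not g and d<.048:
    d+=.0006; g=robot.line_to(T(d,L,.024),vel=.012,guard=4); m=rd(3,.01)
    if m[3:5]@ux<-3.0: break
```

```text
t 26.89 depth 37.18 lat -1.54 under 23.97 F ax/lat/z 0.02 0.14 -0.16 sdF [0.34 0.17 0.55] sdpos mm [0.01 0.04 0.  ] rot [-1.800e+02  1.000e-02  7.267e+01] tq [-0.03 -0.02 -0.04]
False
t 27.18 depth 37.5 lat -1.62 under 24.0 F ax/lat/z -0.03 0.03 0.2 sdF [0.16 0.49 0.35] sdpos mm [0.01 0.01 0.01] rot [60.    0.   72.64] tq [0.01 0.01 0.01]
t 27.45 depth 38.19 lat -1.6 under 24.0 F ax/lat/z -0.13 -0.09 -0.44 sdF [0.78 0.05 0.13] sdpos mm [0.01 0.01 0.  ] rot [-60.    -0.    72.65] tq [-0.01 -0.01  0.02]
t 27.73 depth 38.83 lat -1.6 under 24.0 F ax/lat/z -0.1 0.12 -0.56 sdF [0.6  0.64 0.21] sdpos mm [0.01 0.01 0.02] rot [60.   -0.   72.65] tq [ 0.03  0.01 -0.04]
t 28.0 depth 39.43 lat -1.59 under 23.98 F ax/lat/z -0.38 0.22 -0.38 sdF [0.28 0.39 0.6 ] sdpos mm [0.   0.01 0.01] rot [-180.      0.     72.65] tq [-0.02  0.02 -0.04]
t 28.27 depth 40.03 lat -1.59 under 23.99 F ax/lat/z 0.22 0.39 0.17 sdF [0.34 0.3  0.05] sdpos mm [0.01 0.01 0.  ] rot [-60.    -0.    72.65] tq [ 0.01  0.   -0.01]
t 28.55 depth 40.64 lat -1.59 under 24.0 F ax/lat/z -0.18 0.27 0.0 sdF [0.67 0.07 0.27] sdpos mm [0.   0.01 0.  ] rot [-60.     0.    72.65] tq [-0.01  0.02 -0.02]
t 28.82 depth 41.17 lat -1.59 under 23.99 F ax/lat/z -0.5 -0.08 0.26 sdF [0.35 0.63 0.63] sdpos mm [0.   0.   0.01] rot [-1.800e+02  1.000e-02  7.265e+01] tq [-0.13  0.04 -0.  ]
t 29.1 depth 41.53 lat -1.63 under 23.99 F ax/lat/z -3.75 -0.22 0.4 sdF [0.19 0.04 0.08] sdpos mm [0.02 0.02 0.01] rot [6.000e+01 4.000e-02 7.264e+01] tq [-0.66  0.25  0.  ]
```

Run:
```python
from k import *
L=-.0016
robot.line_to(T(.0395,L,.024),vel=.01); robot.line_to(T(.005,L,.024),vel=.06); robot.line_to(T(-.02,L,.12),vel=.15)
robot.pause(.3); rd(3); snap("M",3)
a=cv2.imread("pics/sceneK.png");b=cv2.imread("pics/sceneM.png"); 
z=lambda im:cv2.resize(im[180:208,284:312],None,fx=14,fy=14,interpolation=cv2.INTER_CUBIC)
cv2.imwrite("pics/KM.png",np.hstack([z(a),z(b)]))
```

```text
t 31.39 depth -19.91 lat -1.32 under 119.4 F ax/lat/z -0.27 -0.22 -0.08 sdF [0.38 0.4  0.74] sdpos mm [0.04 0.03 0.1 ] rot [-179.95    0.     72.66] tq [-0.01  0.04  0.  ]
```

View pics/KM.png

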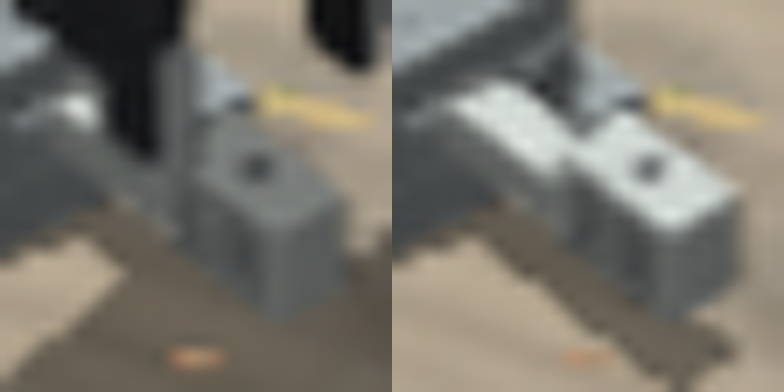

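View pics/sceneM.png

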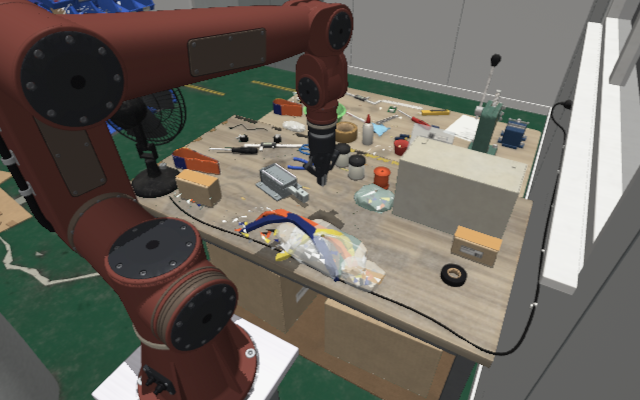

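The picture shows the bar seated in the slot. The head's hole is at the same pixel as before the final push, and the cartons (198,188) and (477,246) and the tape (453,274) have not moved.

Run:
```python
from plant import robot
print(robot.job_done(), robot.observe()['time'])
```

```text
the job is handed in; nothing more can be done
the job is handed in; nothing more can be done
```

The gauge bar is seated in the strap jig against the hard stop, released, and handed in at about 31.5 s of the 51 s allowed.

- **Insertion:** I grasped the head and slid the blade in slowly, stopping on light force. It brushed the left side of the slot with about 2 N, so I shifted it about 1.5 mm to the right, and it then ran free.
- **Hard stop:** A guarded slow approach stopped at about 72.3 mm by my estimate of the mouth. After backing off, a second approach met a stiff rise to 5.6 N at about 72.6 mm; nothing I could tell from noise showed before that. I lowered the blade onto the floor, where the axial push reached about 6.4 N, eased it to about 1.3 N and opened the gripper.
- **Check after release:** The head sank about 1 px in the picture. I take this to be the bar tipping within the slot's clearance, because its weight hangs outside the mouth. A light push on the back of the head, with the fingers closed, met the stop at once: 3.75 N within 0.4 mm, where the head was expected. The bar was still home.
- **Last pictures:** The head's hole sits at the same pixel before the push and after the arm withdrew. The cartons and tape have not moved, and the robot was touching nothing.

**What disagreed:**
- The two cameras put the jig 3 to 4 mm apart. Correcting the views with the held bar brought them closer, and feel settled the rest.
- The pin's 0.1 to 0.8 N was too close to the sensor noise (about 0.5 N) to feel separately.

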